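Put the spare eyepiece away in the optics cabinet and latch its door

TASK

Put the spare black eyepiece away in the small optics cabinet: stand it upright on the pulled-out tray, slide the tray fully home, then swing the blue door shut and press it until its sprung latch rides over the keeper and snaps in. Keep the eyepiece upright, do not slam the door, and leave the other loose things where they are.

Things in the scene. Friction and masses are not known exactly. Their poses are not given: they have to be found in the camera images.
- eyepiece_mid (a point): Centre, half-way up, of the spare microscope eyepiece: a black turned barrel 35 mm in diameter and 51 mm tall, about 0.12 kg, standing upright and loose on the worktop; its z axis is its own axis. It can be gripped across the barrel from above. A tall stereo microscope (furniture) stands to its right, its oculars about 0.3 m up, so come to it from the robot's side.
- spare_eyepiece: The same eyepiece; origin at the centre of its underside.
- optics_cabinet: White low cabinet with a clear roof, fixed: 150 mm deep (x), 190 wide (y), 80 tall. Origin at the centre of its underside; its -x side is the open front (174 mm wide, plane 75 mm from the origin). The roof starts 18 mm behind the front plane; a flange on the door closes that gap. A steel keeper stands out 19 mm at the right front corner (-y), 27 to 53 mm above the worktop.
- tray_spot (a point): A point on the aluminium tray's floor, on its centre line, 45 mm behind the tray's front face; a good place for the eyepiece. Axes as the cabinet's. The floor is 12 mm above the worktop, 122 mm long inside (from 41 mm in front of this point to 81 mm behind it) and 134 mm wide, with a front lip that stands 22 mm above the floor (46 mm over the middle 44 mm, the tab) and 6 mm side rims; fingers that straddle the eyepiece across the cabinet's y have most room.
- tray_front (a point): Centre of the blue mark on the front face of the tray's upright tab, 46 mm above the worktop (tab 44 mm wide, its top 58 mm above the worktop, in the middle of the front lip). Push here toward the cabinet's +x to slide the tray in. With the tray home this face is 1 mm inside the cabinet's front plane.
- optics_tray (a joint): How far the tray is pulled out, m: 0 = fully home against its stop, 0.122 = fully out. It slides along the cabinet's x with about 1.5 N of friction and stays where it is left. The door cannot close over a tray that is out.
- door_hinge (a point): On the door's upright hinge axis, 40 mm above the worktop, at the cabinet's left front corner (82 mm in front of and 100 mm left of the cabinet's origin). The axes turn with the door: its -y axis runs along the leaf to the free edge, its -x axis is the outward normal of the outer face.
- door_push (a point): Centre of the black rubber push pad on the outer face of the blue door, 140 mm from the hinge axis, 40 mm above the worktop; same axes as door_hinge (-x points out of the outer face). The leaf is 14 mm thick (7 mm either side of the hinge axis), runs from 6 to 186 mm from the hinge axis and from 3 to 80 mm above the worktop.
- optics_door (a joint): Door angle, rad: 0 = shut, 1.57 = standing square out toward the robot; seen from above it opens clockwise about the left hinge, so at angle a the leaf points from the hinge to (-sin a, -cos a) in the cabinet's axes. Light friction: it stays where it is left. The latch meets the keeper at about 0.075 rad; pressing past it takes roughly 4 to 10 N at the push pad, then the door snaps to 0 and is held.
- latch_bolt (a joint): Sprung brass bolt in the door's free edge, m: 0 = fully out, 0.0075 = pushed in. Flat on the outer side, bevelled on the inner side. Ajar it reads 0; it is pushed in about 5.5 mm as it rides over the keeper, and comes back to 0 behind it when latched.
- canister_mid (a point): Centre of the cream objective canister with a black lid (38 mm across, 57 mm tall), a bystander.
- lens_blower: Black rubber bulb blower with an upright nozzle (46 mm across, 95 mm tall), a bystander; origin at the centre of its underside.
- immersion_oil: Small amber dropper bottle with a black cap (33 mm across, 68 mm tall), a bystander; origin at the centre of its underside.
There are look-alikes about, which are no part of the job. What is shaped like the spare_eyepiece but pink or turquoise is not meant.

How it is judged:
By the outcome, as a careful person would: the job done as asked, in the order asked, and still so for the second after the job is handed in, with the robot touching nothing.
It also fails if it takes over 67 s, if anything falls off the work surface, if the arm or the gripper's body presses on something with over 40 N, if the wrist force passes 120 N, or if a joint passes its speed limit or range.

ROBOT

A 6-joint arm with a two-finger parallel gripper is mounted at the origin on a cart in front of the work surface, level with it; the furniture and walls round the work are solid. World frame = base frame: x ahead of the robot, y to its left, z up, the work surface at z = 0. Lengths are in m, angles in rad, forces in N, time in s.
With the tool pointing down it reaches from about 0.25 to 0.725 m from the base axis. Payload 4 kg.
Tool frame: the origin (TCP) lies midway between the tips of the shut fingers; the grasp point (between the pads) lies bot.pinch_z behind it (bot.pinch_z is the distance from the TCP to the grasp point, in m); z points along the fingers, y is the direction in which the jaws open and shut (so a half turn about z gives the same grasp; the last joint's range is limited). The gripper opens to 85 mm and grips with 20 to 120 N. Pads are 22 mm wide; open, the fingers measure 114 mm over their backs; the gripper's body (76 mm by 85 mm) begins 54 mm behind the grasp point. The pads swing forward as they close: fully open they stand 13 mm farther back than shut.
Start: joints at [-1.348, 0.241, 0.005, 1.335, 0, 1.571], TCP at [0.11, -0.488, 0.201] pointing down, gripper open.
Joint ranges: [-2.72, 2.72], [-1.05, 1.87], [-1.09, 1.28], [-1.99, 2.15], [-1.42, 1.44], [-3.14, 3.14]. Speed limits (rad/s): [2.79, 2.79, 3.14, 3.14, 3.14, 3.14].

INTERFACE

Orientations are given as a unit quaternion [x, y, z, w].
In Python, from workcell import bot gives the robot as it stands. The module is installed in compiled form; this text tells all that it offers.
- The arm moves only by the tool move_arm, never from a script. Its argument "series" is a list that holds one entry, the list of rows, each a list of 7 numbers: the shift along the world's x, y, z in cm, then the turn, a rotation vector about the world's x, y, z in degrees, then the opening, from 0 (shut) to 1 (fully open). A call has exactly 5 rows; each row shifts and turns the pose as measured when the row begins; what a row does not reach is not made up. A row lasts 1/10 s, in which the tool goes at most 50 mm and 8.59 degrees, less where a joint would pass 70% of its speed; a pose out of reach is approached as far as the arm can. A call with a gripper value outside its range is refused whole. The fingers move at their own pace and stop on an object; the grip force is fixed at half the most. Time passes only in rows, so rows that do not move let the fingers close, or fill a call up. It gives the time, the measured TCP pose, the force and the opening at its end, in the units of the state.
- bot.get_obs(): the state, without advancing time (a new reading comes with each control period).
- bot.camera(name): name is "scene" or "top"; returns (picture, depth): 480x640x3 uint8, red, green, blue; 480x640 float32, m along the optical axis (not along the pixel's ray), 0 where there is no reading.
- bot.camera_info(name): a dict with "vfov" (degrees; the focal length in pixels is half the picture's height over the tangent of half this angle, whatever the lens; pixels are square), "cx", "cy" (the principal point, pixels), "k1" (the pictures are not rectified: a ray, as slopes to the right and down, at radius r is drawn at 1 + k1 r^2 times it, then the intrinsics apply), "cam_to_world" (4x4, takes a point from camera to world coordinates). Camera axes: x right, y down, z forward; pixel columns grow to the right and rows downward; lengths in m; the calibration is good to about 2 mm. A picture is of the moment at which its call begins. camera_info takes no time and is no camera call.
- bot.job_done(): hands the job in, once; it reports no verdict.
Trained networks look in the newest picture that a camera, given by its name, has taken for a name from the list of things; names that differ only in an ending like _2 or _b are one class to them, and where a whole thing is asked for, a point or a joint stands for the part that bears it (a point fixed in the world has none). Each returns a list of dicts, best first, with "confidence" (0 to 1); they miss things now and then, are a little off and sometimes report something else, mostly with a low value. They report only what shows in the picture. A call takes as long as a camera call. They do not tell look-alikes from the thing itself.
- bot.find_in(camera, target): "at" ([x, y, z] in m, in world coordinates, good to about 4 mm: the middle of the surface that is visible of it).
The state is a dict: "clock": time; "joint_pos": joint angles; "joint_vel": joint speeds; "tau": joint torques, N m; "eef_pos": TCP position; "tool_rot": TCP orientation; "ft_force": force on the tool from outside, world axes, zero at the start; "ft_torque": the same for the moment, N m; "grip_width": finger opening in m.
Only numpy, scipy, OpenCV 4.12 (cv2) and the standard library are available. Lean on these libraries where they do the work, as an engineer would, in place of code of your own. Each camera call takes 0.05 s, during which the arm holds its last target.

## Working session

There is one attempt and no reset: what is moved stays moved. The work goes in short steps, Python scripts to look and compute and a tool call to move; the robot and the scene stay as the last step left them, time stands still between calls to the robot, and variables do not carry over. Pictures are saved under pics/ and viewed, and the job is handed in when it is done.

Besides the shell and the picture viewer there is one more tool, called as name(argument=value, ...) on one line, values as JSON. move_arm: Moves the arm, as the interface text tells. Its arguments: {"type":"object","properties":{"series":{"type":"array","items":{"type":"array","items":{"type":"array","items":{"type":"number"}}}}},"required":["series"]}

```bash
mkdir -p pics; ls; cat > h.py <<'E'
import numpy as np, cv2
from workcell import bot
def snap(name,fn):
    im,d=bot.camera(name); cv2.imwrite('pics/'+fn+'.png',im[:,:,::-1]); np.save('pics/'+fn+'_'+name+'.npy',d); return im,d
def w(name,u,v,depth):
    i=bot.camera_info(name); f=240/np.tan(np.radians(i['vfov']/2)); K=np.array([[f,0,i['cx']],[0,f,i['cy']],[0,0,1.]])
    p=cv2.undistortPoints(np.array([[[u,v]]],float),K,np.array([i['k1'],0,0,0.]))[0,0]
    return (i['cam_to_world']@np.array([p[0]*depth,p[1]*depth,depth,1]))[:3]
def px(name,P):
    i=bot.camera_info(name); f=240/np.tan(np.radians(i['vfov']/2)); 
    c=np.linalg.inv(i['cam_to_world'])@np.append(P,1); s=c[:2]/c[2]; s=s*(1+i['k1']*(s@s)); return f*s+[i['cx'],i['cy']]
def cloud(name,d,step=1):
    i=bot.camera_info(name); f=240/np.tan(np.radians(i['vfov']/2)); K=np.array([[f,0,i['cx']],[0,f,i['cy']],[0,0,1.]])
    v,u=np.mgrid[0:480:step,0:640:step]; dd=d[::step,::step]
    p=cv2.undistortPoints(np.stack([u,v],-1).reshape(-1,1,2).astype(float),K,np.array([i['k1'],0,0,0.]))[:,0]
    z=dd.ravel(); c=np.c_[p*z[:,None],z,np.ones_like(z)]
    return (c@i['cam_to_world'].T)[:,:3].reshape(dd.shape+(3,))
E
python3 - <<'E'
from h import *
np.set_printoptions(precision=4,suppress=True)
for n in ['scene','top']:
    snap(n,n+'0'); i=bot.camera_info(n); print(n,i)
    for t in ['eyepiece_mid','optics_cabinet','tray_spot','tray_front','door_push','door_hinge','canister_mid','lens_blower','immersion_oil']:
        print(t,[(np.round(r['at'],3),round(r['confidence'],2)) for r in bot.find_in(n,t)])
print(bot.get_obs(),bot.pinch_z)
E
```

```text
pics
scene {'vfov': 44.45088696746346, 'cx': 324.17365511205094, 'cy': 238.87290310450265, 'k1': -0.0959376162532635, 'cam_to_world': array([[ 0.8808, -0.2412,  0.4075,  0.0148],
       [-0.4735, -0.445 ,  0.7601, -0.8851],
       [-0.002 , -0.8624, -0.5062,  0.7306],
       [ 0.    ,  0.    ,  0.    ,  1.    ]])}
eyepiece_mid [(array([ 0.429, -0.104,  0.036]), 0.96), (array([ 0.483, -0.172,  0.038]), 0.83), (array([ 0.414, -0.221,  0.043]), 0.81), (array([ 0.511, -0.102,  0.038]), 0.72), (array([ 0.403, -0.02 ,  0.036]), 0.72)]
optics_cabinet [(array([0.619, 0.072, 0.047]), 0.64)]
tray_spot [(array([0.571, 0.044, 0.01 ]), 0.73)]
tray_front [(array([0.572, 0.049, 0.012]), 0.59)]
door_push [(array([0.51 , 0.171, 0.048]), 0.77)]
door_hinge [(array([0.508, 0.168, 0.047]), 0.64)]
canister_mid [(array([ 0.578, -0.169,  0.04 ]), 0.94)]
lens_blower [(array([ 0.677, -0.165,  0.038]), 0.57)]
immersion_oil [(array([0.51 , 0.167, 0.043]), 0.64)]
top {'vfov': 42.340651001184725, 'cx': 318.6606866213993, 'cy': 242.4604906471905, 'k1': -0.16516445799117419, 'cam_to_world': array([[ 0.0942, -0.9673
[... 576 characters left out ...]
78]), 0.6)]
canister_mid [(array([ 0.586, -0.158,  0.054]), 0.79)]
lens_blower [(array([ 0.672, -0.15 ,  0.04 ]), 0.68)]
immersion_oil [(array([0.482, 0.481, 0.035]), 0.46), (array([ 0.434, -0.09 ,  0.048]), 0.46)]
{'clock': 1.0, 'joint_pos': array([-1.348 ,  0.2406,  0.005 ,  1.3352, -0.    ,  1.5708]), 'joint_vel': array([ 0.0002,  0.0019, -0.0012,  0.001 ,  0.0007, -0.0004]), 'tau': array([ -0.0001, -37.2218,  25.2697,   0.0013,   0.    ,  -0.    ]), 'eef_pos': array([ 0.1105, -0.4877,  0.2011]), 'tool_rot': array([ 0.9938,  0.1112, -0.    ,  0.    ]), 'ft_force': array([ 0.3516, -0.1011, -0.3091]), 'ft_torque': array([-0.0242, -0.0164, -0.0261]), 'grip_width': 0.08542985720556538} 0.0187
```

View pics/scene0.png

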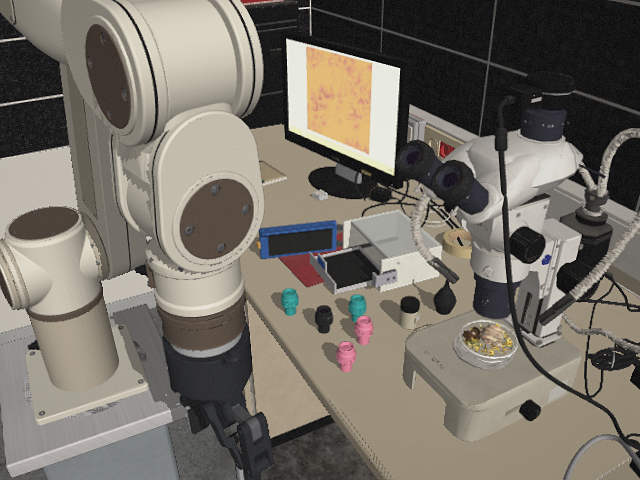

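View pics/top0.png

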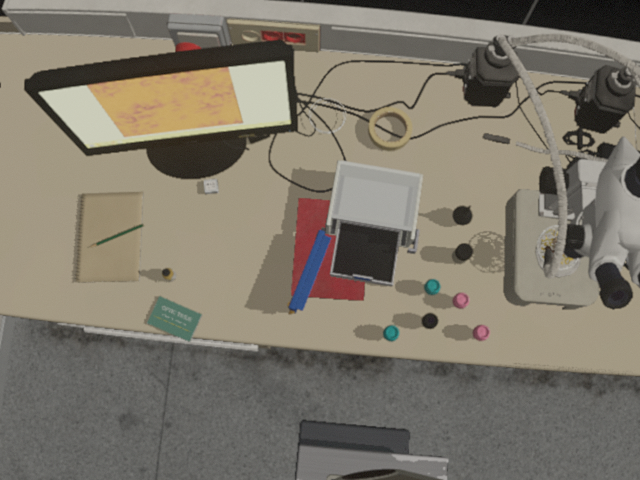

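Scene picture: the black eyepiece is at (323,319) among turquoise and pink look-alikes. The tray is pulled out at about (347,270) and the blue door stands open at about (300,240). In the top picture the eyepiece is at (430,321), the tray at (365,250) and the door runs from (323,235) to (297,308).

```bash
python3 - <<'E'
from h import *
im=cv2.imread('pics/top0.png'); cv2.imwrite('pics/topz.png',cv2.resize(im[150:350,270:500],None,fx=3.4,fy=3,interpolation=cv2.INTER_CUBIC)[:600,:800])
im=cv2.imread('pics/scene0.png'); cv2.imwrite('pics/scenez.png',cv2.resize(im[200:380,250:480],None,fx=3.3,fy=3.3,interpolation=cv2.INTER_CUBIC)[:600,:800])
np.set_printoptions(precision=4,suppress=True)
for n in ['top','scene']:
    d=np.load(f'pics/{n}0_{n}.npy'); C=cloud(n,d); I=cv2.imread(f'pics/{n}0.png').astype(int)
    np.save(f'pics/C{n}.npy',C)
    m=(np.abs(C[...,0]-.43)<.035)&(np.abs(C[...,1]+.09)<.035)&(C[...,2]>.005)&(I.max(-1)<80)
    P=C[m]; print(n,m.sum(),P.min(0),P.max(0),P.mean(0))
    t=P[P[:,2]>P[:,2].max()-.004]; print(' top',t.mean(0),t.min(0),t.max(0))
    # blue door
    b=(I[...,0]>I[...,2]*1.6)&(I[...,0]>60)&(C[...,0]>.3)&(C[...,0]<.65)&(C[...,1]>.02)&(C[...,1]<.3)
    P=C[b]; print(' blue',b.sum(),P.min(0),P.max(0))
    t=P[P[:,2]>.07]; 
    if len(t)>10: 
        c=t[:,:2].mean(0); u,s,vt=np.linalg.svd(t[:,:2]-c,full_matrices=False); pr=(t[:,:2]-c)@vt[0]; print(' dir',vt[0],c, c+vt[0]*pr.min(),c+vt[0]*pr.max())
E
```

```text
top 184 [ 0.4197 -0.1068  0.0291] [ 0.4502 -0.0754  0.053 ] [ 0.434  -0.0908  0.0448]
 top [ 0.4355 -0.0908  0.0504] [ 0.4234 -0.106   0.049 ] [ 0.4478 -0.0801  0.053 ]
 blue 1099 [0.4278 0.0489 0.0251] [0.6042 0.2073 0.091 ]
 dir [-0.9635  0.2677] [0.5103 0.1715] [0.5981 0.1471] [0.4265 0.1947]
scene 359 [ 0.419  -0.1147  0.0051] [ 0.449  -0.0809  0.053 ] [ 0.4326 -0.1019  0.0354]
 top [ 0.4341 -0.0992  0.0506] [ 0.4221 -0.1104  0.0491] [ 0.4484 -0.0842  0.053 ]
 blue 1059 [ 0.4266  0.0468 -0.0032] [0.6029 0.2048 0.0842]
 dir [-0.9642  0.2652] [0.5096 0.1655] [0.5985 0.1411] [0.426  0.1885]
```

View pics/topz.png

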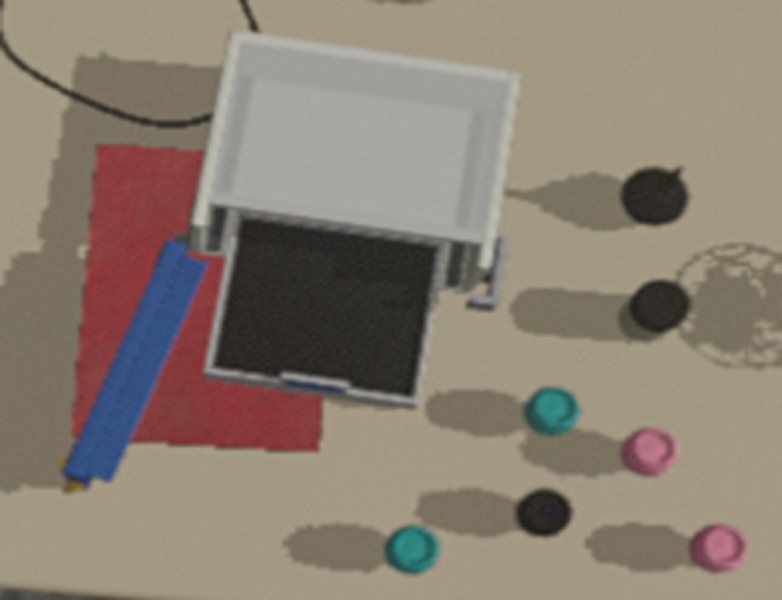

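View pics/scenez.png

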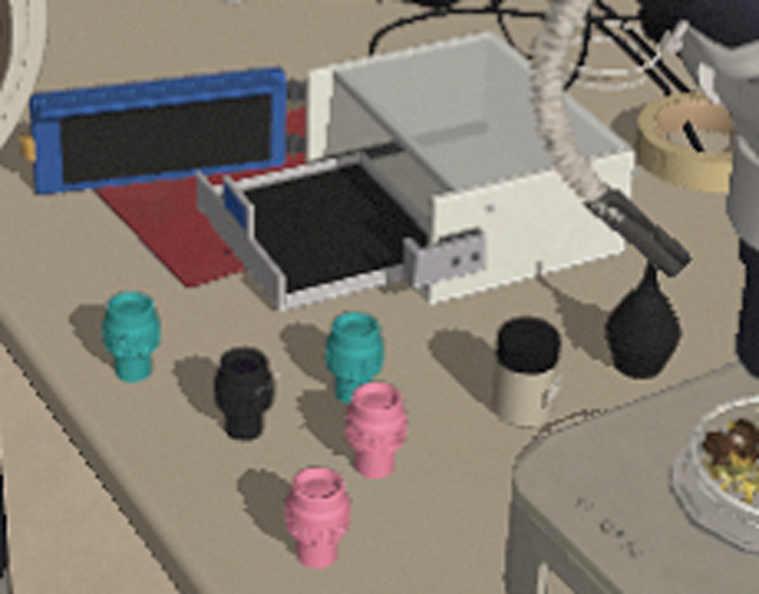

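The zoomed views confirm the black eyepiece sits between turquoise at (0.51,-0.09) and (0.40,-0.01), and pink at (0.49,-0.16) and (0.42,-0.21). Next I'll get the cabinet pose from corners in both views.

```bash
python3 - <<'E'
from h import *
im=cv2.imread('pics/top0.png'); cv2.imwrite('pics/topz2.png',cv2.resize(im[150:295,280:435],None,fx=4,fy=4,interpolation=cv2.INTER_CUBIC))
im=cv2.imread('pics/scene0.png'); cv2.imwrite('pics/scenez2.png',cv2.resize(im[200:300,250:450],None,fx=4,fy=4,interpolation=cv2.INTER_CUBIC))
np.set_printoptions(precision=3,suppress=True)
for n,pts in dict(top=[(365,180),(365,250),(365,215),(340,200)],scene=[(390,240),(350,270),(400,220),(420,260)]).items():
    C=np.load(f'pics/C{n}.npy')
    for u,v in pts: print(n,u,v,C[v,u])
E
```

```text
top 365 180 [0.724 0.072 0.074]
top 365 250 [0.583 0.056 0.011]
top 365 215 [0.643 0.066 0.079]
top 340 200 [0.672 0.122 0.078]
scene 390 240 [0.663 0.02  0.079]
scene 350 270 [0.579 0.046 0.012]
scene 400 220 [0.733 0.082 0.081]
scene 420 260 [ 0.698 -0.047  0.054]
```

View pics/topz2.png

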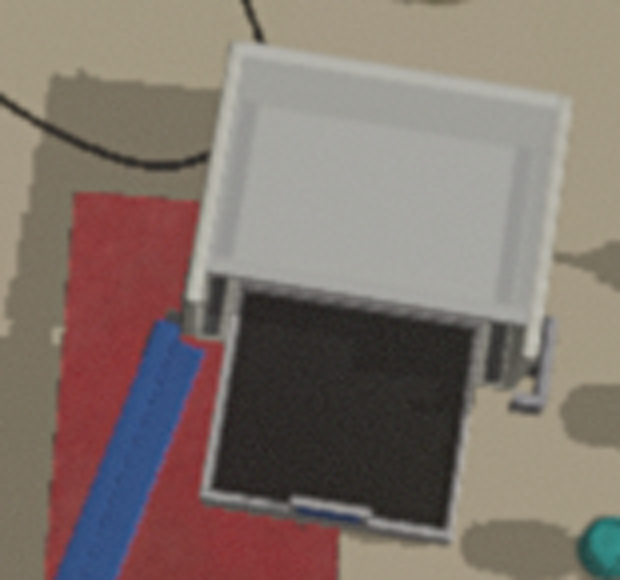

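View pics/scenez2.png

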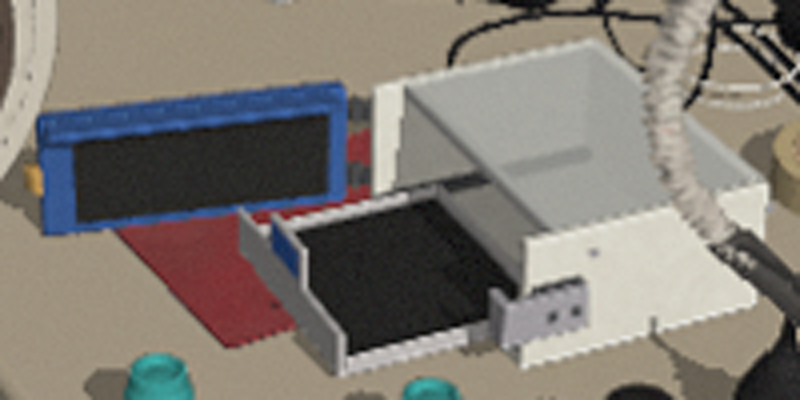

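```bash
cat > fit.py <<'E'
from h import *
from scipy.optimize import least_squares
T=[((75,95,80),338.5,160.75),((75,-95,80),422.75,174.5),((-75,-95,80),413.25,238),((-75,95,80),327.25,225.5)]
S=[((75,95,80),398.75,210),((75,-95,80),442,246.25),((-75,-95,80),381.25,259.5),((-75,95,80),343.5,222),((-75,-95,0),380.5,291.25)]
Tt=[((-74,22,58),352.75,274.25),((-74,-22,58),372.75,277.75)]
St=[((-74,22,58),318.25,254.5),((-74,-22,58),326.75,262)]
def W(p,l,q=0):
    l=np.array(l)/1000.; c,s=np.cos(p[2]),np.sin(p[2]); x=l[0]-q
    return np.array([p[0]+c*x-s*l[1],p[1]+s*x+c*l[1],l[2]])
def res(p,sets):
    r=[]
    for n,a,b in sets:
        for l,u,v in a: r+=list(px(n,W(p,l))-[u,v])
        for l,u,v in b: r+=list(px(n,W(p,l,p[3]))-[u,v])
    return np.array(r)
if __name__=='__main__':
    np.set_printoptions(precision=4,suppress=True)
    for sets in ([('top',T,Tt)],[('scene',S,St)],[('top',T,Tt),('scene',S,St)]):
        r=least_squares(res,[.66,.06,-.1,.1],args=(sets,),loss='soft_l1'); print(r.x,np.degrees(r.x[2]),r.fun.round(1))
    p=r.x; np.save('cab.npy',p)
    print('tray_spot',W(p,(-74+45,0,12),p[3]),'front',W(p,(-74,0,46),p[3]),'hinge',W(p,(-82,100,40)))
    h=W(p,(-82,100,40))
    for n in('top','scene'): print(px(n,W(p,(-74,0,46),p[3])),px(n,h+[0,0,.04]))
E
python3 fit.py
```

```text
[ 0.6802  0.0461 -0.0757  0.0923] -4.3393378042575295 [-0.9 -0.6  0.4 -0.2  1.   1.8 -1.1 -0.3 -0.   0.1  0.4 -0. ]
[ 0.682   0.0444 -0.0804  0.0929] -4.60456979293114 [ 0.2 -1.4  1.1 -0.3  0.5  1.7 -1.1 -1.3 -0.6  1.6  0.1 -2.1 -0.2  0.4]
[ 0.6814  0.0453 -0.077   0.0929] -4.4114346229261 [-0.5 -1.1  0.8 -0.6  1.4  1.4 -0.7 -0.9  0.3 -0.2  0.7 -0.3 -0.5 -1.5
  0.6 -0.5  0.2  1.6 -1.6 -1.4 -0.9  1.5 -0.3 -2.1 -0.6  0.4]
tray_spot [0.5599 0.0547 0.012 ] front [0.5151 0.0582 0.046 ] hinge [0.6074 0.1513 0.04  ]
[362.8287 276.7892] [323.7218 227.3212]
[322.0464 262.0431] [338.2404 220.2643]
```

```bash
python3 - <<'E'
from h import *
from scipy.optimize import least_squares
np.set_printoptions(precision=4,suppress=True)
obs={}
for n in('top','scene'):
    I=cv2.imread(f'pics/{n}0.png').max(-1); C=np.load(f'pics/C{n}.npy')
    m=((I<75)&(abs(C[...,0]-.433)<.04)&(abs(C[...,1]+.095)<.04)&(C[...,2]>.004)).astype(np.uint8)
    k,l,s,c=cv2.connectedComponentsWithStats(m); j=1+s[1:,4].argmax(); print(n,s[j],c[j]); obs[n]=(s[j],l==j)
prof=[(0,.0115),(.016,.0115),(.022,.0165),(.03,.0175),(.038,.0175),(.046,.015),(.051,.014)]
th=np.linspace(0,2*np.pi,40)
def bb(n,x,y):
    P=np.array([px(n,np.array([x+r*np.cos(t),y+r*np.sin(t),z])) for z,r in prof for t in th])
    h=cv2.convexHull(P.astype(np.float32)); M=cv2.moments(h); 
    return np.r_[P.min(0),P.max(0)]
def f(p,ns):
    r=[]
    for n in ns:
        s=obs[n][0]; o=np.array([s[0],s[1],s[0]+s[2]-1,s[1]+s[3]-1.]); r+=list(bb(n,*p)-o)
    return np.array(r)
for ns in(['top'],['scene'],['top','scene']):
    r=least_squares(f,[.433,-.095],args=(ns,),diff_step=1e-3); print(ns,r.x,r.fun.round(1))
E
```

```text
top [422 314  16  15 180] [429.3333 320.6444]
scene [315 306  18  26 353] [323.2833 317.796 ]Traceback (most recent call last):
  File "<stdin>", line 21, in <module>
    return func(*args, **kwargs)
    result = trf(vector_fun.fun, vector_fun.jac, x0, f0, J0, lb, ub, ftol, xtol,
                 gtol, max_nfev, x_scale, loss_function, tr_solver,
                 tr_options.copy(), verbose, callback=callback_wrapped)
    return trf_no_bounds(
        fun, jac, x0, f0, J0, ftol, xtol, gtol, max_nfev, x_scale,
        loss_function, tr_solver, tr_options, verbose, callback=callback)
    f_new = fun(x_new)
    self._update_fun()
    ~~~~~~~~~~~~~~~~^^
    self.f = self.fun_wrapped(xp_copy(self.x))
             ~~~~~~~~~~~~~~~~^^^^^^^^^^^^^^^^^
    return np.atleast_1d(self.fun(x))
                         ~~~~~~~~^^^
    return self.f(x, *self.args, **self.kwargs)
           ~~~~~~^^^^^^^^^^^^^^^^^^^^^^^^^^^^^^
  File "<stdin>", line 18, in f
  File "<stdin>", line 12, in bb
  File "h.py", line 10, in px
    i=bot.camera_info(name); f=240/np.tan(np.radians(i['vfov']/2));
ValueError: time passes only in moves, steps and waits
```

```bash
sed -i 's/^def snap/_c={}\ndef info(n):\n    if n not in _c: _c[n]=bot.camera_info(n)\n    return _c[n]\ndef snap/; s/i=bot.camera_info(name)/i=info(name)/' h.py; python3 - <<'E'
from h import *
from scipy.optimize import least_squares
np.set_printoptions(precision=4,suppress=True)
obs={'top':[422,314,437,328],'scene':[315,306,332,331]}
prof=[(0,.0115),(.016,.0115),(.022,.0165),(.03,.0175),(.038,.0175),(.046,.015),(.051,.014)]
th=np.linspace(0,2*np.pi,40)
def bb(n,x,y):
    P=np.array([px(n,np.array([x+r*np.cos(t),y+r*np.sin(t),z])) for z,r in prof for t in th])
    return np.r_[P.min(0),P.max(0)]
def f(p,ns): return np.concatenate([bb(n,*p)-obs[n] for n in ns])
for ns in(['top'],['scene'],['top','scene']):
    r=least_squares(f,[.433,-.095],args=(ns,),diff_step=1e-3); print(ns,r.x,r.fun.round(1))
print(bot.get_obs()['clock'])
E
```

```text
['top'] [ 0.4345 -0.0931] [-1.  -1.3  1.   1.3]
['scene'] [ 0.437 -0.094] [-0.6 -2.1  0.6  2. ]
['top', 'scene'] [ 0.4358 -0.0937] [-0.7 -1.9  1.3  0.7 -1.2 -2.   0.   2.1]
1.0
```

move_arm(series=[[[2.9,3.5,0,0,0,-6,0.7],[2.9,3.5,0,0,0,-6,0.7],[2.9,3.5,0,0,0,-5,0.7],[2.9,3.5,0,0,0,0,0.7],[2.9,3.5,0,0,0,0,0.7]]])

```text
clock: 1.5
eef_pos: [0.2562, -0.3118, 0.2005]
tool_rot: [0.999, -0.05, 0.0, 0.001]
ft_force: [1.6, -0.7, 0.3]
grip_width: 0.0598
```

move_arm(series=[[[3.1,3.8,-1,0,0,1.3,0.7],[3.1,3.8,-1,0,0,0,0.7],[3.1,3.8,-1,0,0,0,0.7],[3.1,3.8,-1,0,0,0,0.7],[3.1,3.8,-1,0,0,0,0.7]]])

```text
clock: 2.0
eef_pos: [0.4124, -0.1214, 0.1539]
tool_rot: [0.999, -0.039, 0.005, 0.004]
ft_force: [1.6, -1.0, 0.5]
grip_width: 0.0597
```

move_arm(series=[[[2.3,2.8,-1,0,0,0,0.7],[0.1,0.1,-3,0,0,0,0.7],[0,0,-1,0,0,0,0.7],[0,0,0,0,0,0,0.7],[0,0,0,0,0,0,0.7]]])

```text
clock: 2.5
eef_pos: [0.4407, -0.0859, 0.1026]
tool_rot: [0.999, -0.034, 0.006, 0.004]
ft_force: [0.9, -0.1, 0.2]
grip_width: 0.0599
```

```bash
python3 - <<'E'
from h import *
o=bot.get_obs(); print(o['eef_pos'],o['tool_rot'],o['clock'])
for n in('top','scene'): 
    snap(n,n+'1'); print(px(n,np.array([.4355,-.0935,.051])),px(n,o['eef_pos']))
a=cv2.imread('pics/top1.png')[230:380,350:550]; b=cv2.imread('pics/scene1.png')[220:370,230:430]
cv2.imwrite('pics/v1.png',np.vstack([cv2.resize(a,None,fx=2,fy=2),cv2.resize(b,None,fx=2,fy=2)]))
E
```

```text
[ 0.44073818 -0.08589593  0.10264575] [ 0.99940732 -0.03367295  0.00599102  0.00390601] 2.5
[431.20848452 319.62281704] [432.18792682 313.82816378]
[322.66906626 308.376689  ] [323.12999552 283.3102556 ]
```

View pics/v1.png

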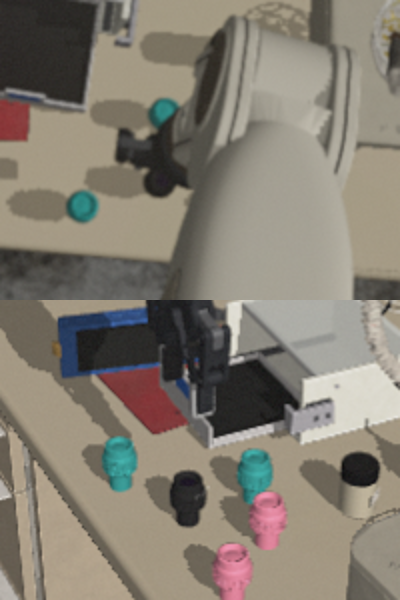

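move_arm(series=[[[-0.5,-0.75,0,0.47,0.67,0,0.7],[0,0,-2,0,0,0,0.7],[0,0,-2.5,0,0,0,0.7],[0,0,-1.5,0,0,0,0.7],[0,0,0,0,0,0,0.7]]])

```text
clock: 3.1
eef_pos: [0.4387, -0.1003, 0.0474]
tool_rot: [0.999, -0.038, 0.006, 0.001]
ft_force: [-0.0, -0.0, 0.2]
grip_width: 0.0597
```

move_arm(series=[[[-0.25,0.5,0,0,0.5,0,0.7],[0,0,0,0,0,0,0.7],[0,0,0,0,0,0,0.7],[0,0,0,0,0,0,0.7],[0,0,0,0,0,0,0.7]]])

```text
clock: 3.6
eef_pos: [0.4385, -0.097, 0.0516]
tool_rot: [0.999, -0.039, 0.004, 0.002]
ft_force: [-0.2, 0.5, -0.1]
grip_width: 0.0599
```

move_arm(series=[[[-0.3,0.35,-1,0,0,0,0.7],[0,0,-1,0,0,0,0.7],[0,0,-1,0,0,0,0.7],[0,0,-0.8,0,0,0,0.7],[0,0,0,0,0,0,0.7]]])

```text
clock: 4.1
eef_pos: [0.4346, -0.0928, 0.01]
tool_rot: [0.999, -0.038, 0.004, 0.002]
ft_force: [0.4, 0.3, 0.2]
grip_width: 0.0594
```

Aligned with the barrel, so I'll close the gripper.

move_arm(series=[[[0,0,0,0,0,0,0],[0,0,0,0,0,0,0],[0,0,0,0,0,0,0],[0,0,0,0,0,0,0],[0,0,0,0,0,0,0]]])

```text
clock: 4.6
eef_pos: [0.4345, -0.0929, 0.0099]
tool_rot: [0.999, -0.039, 0.003, 0.002]
ft_force: [-0.3, -1.1, -2.7]
grip_width: 0.0317
```

move_arm(series=[[[0,0,1.5,0,0,0,0],[0,0,2.5,0,0,0,0],[0,0,2.5,0,0,0,0],[0.5,0.5,2,0,0,0,0],[1,1.2,1,0,0,0,0]]])

```text
clock: 5.1
eef_pos: [0.4451, -0.0758, 0.1055]
tool_rot: [0.999, -0.04, -0.001, 0.002]
ft_force: [1.2, -0.8, -1.5]
grip_width: 0.0311
```

```bash
python3 - <<'E'
from h import *
o=bot.get_obs(); print(o['eef_pos'],o['tool_rot'],o['clock'],o['grip_width'],o['ft_force'])
snap('scene','scene2')
b=cv2.imread('pics/scene2.png')[200:380,230:430]
cv2.imwrite('pics/v2.png',cv2.resize(b,None,fx=3,fy=3))
E
```

```text
[ 0.44506068 -0.07578396  0.1055305 ] [ 9.99202061e-01 -3.99051679e-02 -7.44792881e-04  1.50442483e-03] 5.1 0.031119497570536003 [ 1.20069957 -0.7665256  -1.50711716]
```

View pics/v2.png

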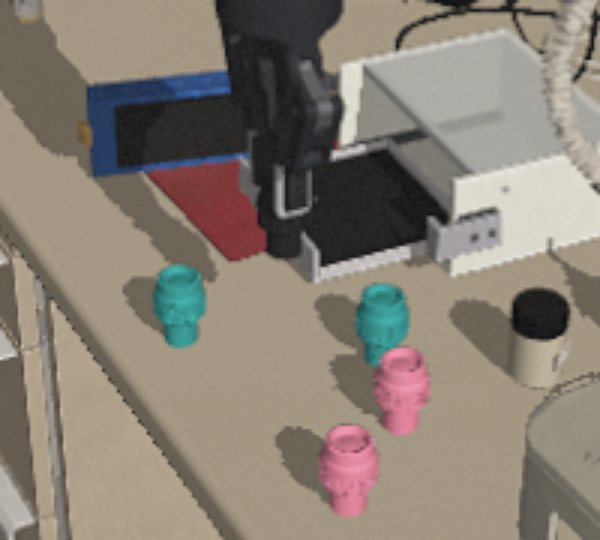

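The picture shows the eyepiece held upright at crop (283,235), with its neighbours untouched. I'll carry it over the tray.

move_arm(series=[[[2.2,2.5,0.3,0,0,0,0],[2.2,2.5,0,0,0,0,0],[2.2,2.5,0,0,0,0,0],[2.2,2.5,0,0,0,0,0],[1.2,1.5,0,0,0,0,0]]])

```text
clock: 5.65
eef_pos: [0.5476, 0.0022, 0.1095]
tool_rot: [1.0, -0.007, 0.001, -0.016]
ft_force: [-0.8, 0.1, -1.0]
grip_width: 0.0312
```

move_arm(series=[[[0,0,0,0,0,0,0],[0,0,0,0,0,0,0],[0,0,0,0,0,0,0],[0,0,0,0,0,0,0],[0,0,0,0,0,0,0]]])

```text
clock: 6.15
eef_pos: [0.5451, 0.0014, 0.1073]
tool_rot: [1.0, -0.007, -0.001, -0.015]
ft_force: [0.6, -0.3, -2.0]
grip_width: 0.0316
```

```bash
python3 - <<'E'
from h import *
o=bot.get_obs(); print({k:np.round(v,3) for k,v in o.items()})
snap('scene','scene3');snap('top','top3')
b=cv2.imread('pics/scene3.png')[100:400,200:500];a=cv2.imread('pics/top3.png')[100:400,260:560]
cv2.imwrite('pics/v3.png',cv2.resize(np.hstack([a,b]),None,fx=1.33,fy=1.33))
E
```

```text
{'clock': np.float64(6.15), 'joint_pos': array([-0.016,  0.388, -0.04 ,  1.145,  0.031,  3.14 ]), 'joint_vel': array([-0.007, -0.009, -0.013,  0.001, -0.003, -0.001]), 'tau': array([ 7.8000e-02, -4.3369e+01,  2.4275e+01,  1.0000e-02,  1.1700e-01,
       -0.0000e+00]), 'eef_pos': array([0.545, 0.001, 0.107]), 'tool_rot': array([ 1.   , -0.007, -0.001, -0.015]), 'ft_force': array([ 0.589, -0.306, -1.981]), 'ft_torque': array([-0.005, -0.034,  0.003]), 'grip_width': np.float64(0.032)}
```

View pics/v3.png

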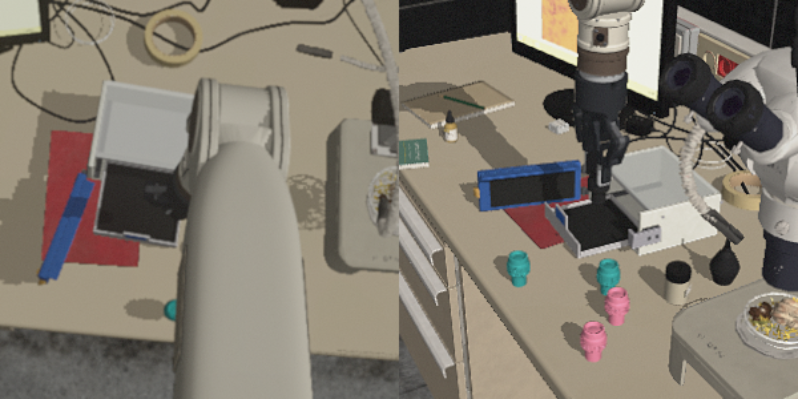

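J6 has reached its 3.14 limit. A half turn gives the same grasp, so I'll turn the tool by +180° while hovering, staying above the tray.

move_arm(series=[[[0,0,0.5,-1.7,0,2,0],[0.2,0.8,0,0,0,8.5,0],[0.3,1,0,0,0,8.5,0],[0.3,1,0,0,0,8.5,0],[0.3,1,0,0,0,8.5,0]]])

```text
clock: 6.75
eef_pos: [0.5567, 0.0393, 0.1151]
tool_rot: [0.951, 0.308, 0.0, 0.003]
ft_force: [1.3, 0.3, -0.5]
grip_width: 0.0313
```

move_arm(series=[[[0,0,0,0,0,8.5,0],[0,0,0,0,0,8.5,0],[0,0,0,0,0,8.5,0],[0,0,0,0,0,8.5,0],[0,0,0,0,0,8.5,0]]])

```text
clock: 7.25
eef_pos: [0.5581, 0.0428, 0.1181]
tool_rot: [0.772, 0.635, 0.002, 0.006]
ft_force: [-0.3, -0.3, -1.6]
grip_width: 0.0313
```

move_arm(series=[[[0,0,0,0,0,8.5,0],[0,0,0,0,0,8.5,0],[0,0,0,0,0,8.5,0],[0,0,0,0,0,8.5,0],[0,0,0,0,0,8.5,0]]])

```text
clock: 7.75
eef_pos: [0.5588, 0.0443, 0.1211]
tool_rot: [0.486, 0.874, 0.004, 0.007]
ft_force: [-0.4, -0.5, -1.0]
grip_width: 0.031
```

move_arm(series=[[[0,0,0,0,0,8.5,0],[0,0,0,0,0,8.5,0],[0,0,0,0,0,8.5,0],[0,0,0,0,0,8.5,0],[0,0,0,0,0,8.5,0]]])

```text
clock: 8.25
eef_pos: [0.5594, 0.0458, 0.1241]
tool_rot: [0.132, 0.991, 0.005, 0.008]
ft_force: [0.3, 0.1, -1.3]
grip_width: 0.0309
```

move_arm(series=[[[0,0.4,0,0,0,6,0],[0,0.4,-1,0,0,4.5,0],[0,0,-1,-0.4,0.8,0,0],[0,0,-1,0,0,0,0],[0,0,0,0,0,0,0]]])

```text
clock: 8.75
eef_pos: [0.5604, 0.0549, 0.0952]
tool_rot: [0.034, 0.999, -0.0, 0.002]
ft_force: [-0.3, -0.2, -2.0]
grip_width: 0.0315
```

move_arm(series=[[[0,0,0,0,0,0,0],[0,0,0,0,0,0,0],[0,0,0,0,0,0,0],[0,0,0,0,0,0,0],[0,0,0,0,0,0,0]]])

```text
clock: 9.25
eef_pos: [0.5609, 0.0545, 0.0959]
tool_rot: [0.035, 0.999, -0.001, 0.003]
ft_force: [-1.1, 0.8, -0.7]
grip_width: 0.0314
```

```bash
python3 - <<'E'
from h import *
o=bot.get_obs(); print({k:np.round(v,4) for k,v in o.items()})
snap('scene','scene4');snap('top','top4')
b=cv2.imread('pics/scene4.png')[150:330,230:450];a=cv2.imread('pics/top4.png')[130:310,280:500]
cv2.imwrite('pics/v4.png',cv2.resize(np.vstack([a,b]),None,fx=1.66,fy=1.66))
E
```

```text
{'clock': np.float64(9.25), 'joint_pos': array([ 0.098 ,  0.4255, -0.0134,  1.127 , -0.0021,  0.1687]), 'joint_vel': array([-0.0005, -0.0042,  0.0037,  0.0007,  0.0003,  0.0021]), 'tau': array([ 1.60000e-02, -4.51463e+01,  2.41794e+01, -3.34000e-02,
       -5.60000e-03, -0.00000e+00]), 'eef_pos': array([0.5609, 0.0545, 0.0959]), 'tool_rot': array([ 3.530e-02,  9.994e-01, -7.000e-04,  2.600e-03]), 'ft_force': array([-1.0604,  0.7786, -0.7376]), 'ft_torque': array([ 0.0194,  0.0371, -0.0302]), 'grip_width': np.float64(0.0314)}
```

View pics/v4.png

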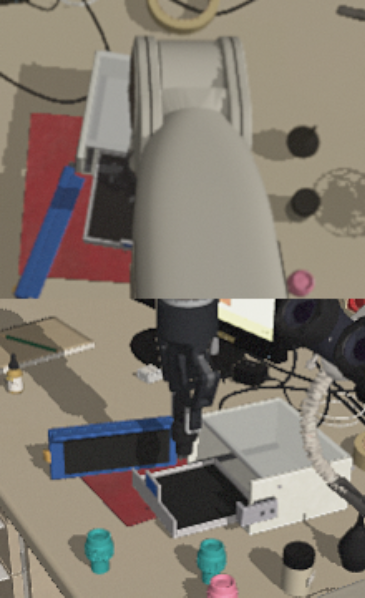

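move_arm(series=[[[0,0,-1.5,0.3,0.6,0,0],[0,0,-1.5,0,0,0,0],[0,0,-1.5,0,0,0,0],[0,0,-1,0,0,0,0],[0,0,0,0,0,0,0]]])

```text
clock: 9.85
eef_pos: [0.5605, 0.0542, 0.0362]
tool_rot: [0.036, 0.999, 0.002, -0.004]
ft_force: [0.3, -0.7, -1.1]
grip_width: 0.0311
```

move_arm(series=[[[0,0,-0.5,0,0,0,0],[0,0,-0.4,0,0,0,0],[0,0,-0.2,0,0,0,0],[0,0,-0.1,0,0,0,0],[0,0,0,0,0,0,0]]])

```text
clock: 10.35
eef_pos: [0.5615, 0.0543, 0.0239]
tool_rot: [0.036, 0.999, 0.002, -0.003]
ft_force: [0.6, -0.5, -0.3]
grip_width: 0.0309
```

move_arm(series=[[[0,0,-0.1,0,0,0,0],[0,0,-0.1,0,0,0,0],[0,0,0,0,0,0,0],[0,0,0,0,0,0,0],[0,0,0,0,0,0,0]]])

```text
clock: 10.85
eef_pos: [0.5624, 0.0544, 0.0229]
tool_rot: [0.036, 0.999, 0.003, -0.002]
ft_force: [-0.2, -1.1, -1.8]
grip_width: 0.0313
```

move_arm(series=[[[-0.1,0,-0.15,0,0,0,0],[0,0,-0.1,0,0,0,0],[0,0,0,0,0,0,0],[0,0,0,0,0,0,0],[0,0,0,0,0,0,0]]])

```text
clock: 11.35
eef_pos: [0.5626, 0.0545, 0.0218]
tool_rot: [0.036, 0.999, 0.003, -0.0]
ft_force: [0.0, -0.8, -0.2]
grip_width: 0.0315
```

move_arm(series=[[[0,0,-0.1,0,0,0,0],[0,0,0,0,0,0,0],[0,0,0,0,0,0,0.7],[0,0,0,0,0,0,0.7],[0,0,0,0,0,0,0.7]]])

```text
clock: 11.85
eef_pos: [0.5631, 0.0545, 0.0213]
tool_rot: [0.036, 0.999, 0.003, 0.0]
ft_force: [0.0, 0.2, 0.1]
grip_width: 0.0598
```

Released. Now I'll rise straight up and then back off.

move_arm(series=[[[-0.1,0,1.5,0,0,0,0.7],[0,0,2.5,0,0,0,0.7],[0,0,3,0,0,0,0.7],[0,0,3,0,0,0,0.7],[-1,0,1,0,0,0,0.7]]])

```text
clock: 12.35
eef_pos: [0.549, 0.0542, 0.1307]
tool_rot: [0.036, 0.999, 0.002, -0.004]
ft_force: [0.1, 0.0, 0.4]
grip_width: 0.0594
```

move_arm(series=[[[-4,0,0,0,0,0,0],[-4,0,0,0,0,0,0],[-3,0,0,0,0,0,0],[-1,0,0,0,0,0,0],[0,0,0,0,0,0,0]]])

```text
clock: 12.85
eef_pos: [0.4201, 0.0538, 0.1283]
tool_rot: [0.036, 0.999, 0.002, -0.005]
ft_force: [0.3, -0.0, -0.4]
grip_width: -0.0003
```

```bash
python3 - <<'E'
from h import *
o=bot.get_obs(); print({k:np.round(v,4) for k,v in o.items()})
snap('scene','scene5');snap('top','top5')
b=cv2.imread('pics/scene5.png')[190:340,230:450];a=cv2.imread('pics/top5.png')[150:300,280:500]
cv2.imwrite('pics/v5.png',cv2.resize(np.vstack([a,b]),None,fx=2,fy=2))
E
```

```text
{'clock': np.float64(12.85), 'joint_pos': array([ 0.1228,  0.1472, -0.3091,  1.123 ,  0.0058,  0.194 ]), 'joint_vel': array([ 0.0023, -0.0134, -0.0298, -0.0161,  0.0012,  0.0002]), 'tau': array([ 4.82000e-02, -3.12847e+01,  2.29674e+01,  2.42200e-01,
        2.97000e-02,  1.17000e-02]), 'eef_pos': array([0.4201, 0.0538, 0.1283]), 'tool_rot': array([ 0.0356,  0.9994,  0.0022, -0.0047]), 'ft_force': array([ 0.3239, -0.0045, -0.4188]), 'ft_torque': array([-0.0168, -0.0236,  0.0269]), 'grip_width': np.float64(-0.0003)}
```

View pics/v5.png

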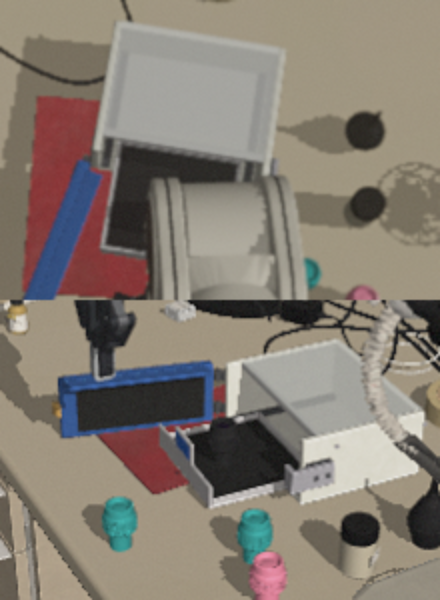

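The eyepiece stands upright on the tray, behind the tab (scene crop (222,435)). I'll lower the closed fingers in front of the tab.

move_arm(series=[[[0.5,0.2,-2.5,0,0,0,0],[0.5,0.2,-2.5,0,0,0,0],[0.5,0.1,-2,0,0,0,0],[0.5,0,-1,0,0,0,0],[0,0,0,0,0,0,0]]])

```text
clock: 13.45
eef_pos: [0.4489, 0.0594, 0.0458]
tool_rot: [0.036, 0.999, 0.003, -0.001]
ft_force: [-0.2, 0.1, 0.4]
grip_width: -0.0001
```

move_arm(series=[[[2,0.1,-0.5,0,0,0,0],[1.5,0,0,0,0,0,0],[0.5,0,0,0,0,0,0],[0.5,0,0,0,0,0,0],[0.5,0,0,0,0,0,0]]])

```text
clock: 13.95
eef_pos: [0.5019, 0.0602, 0.0423]
tool_rot: [0.036, 0.999, 0.003, -0.001]
ft_force: [0.1, 0.2, 0.1]
grip_width: -0.0002
```

move_arm(series=[[[0.5,0,0,0,0,0,0],[0.6,-0.1,0,0,0,0,0],[0.8,-0.1,0,0,0,0,0],[0.9,-0.1,0,0,0,0,0],[0.9,-0.1,0,0,0,0,0]]])

```text
clock: 14.45
eef_pos: [0.5408, 0.0559, 0.0432]
tool_rot: [0.036, 0.999, 0.003, -0.0]
ft_force: [0.4, -0.4, 1.1]
grip_width: 0.0001
```

```bash
python3 - <<'E'
from h import *
o=bot.get_obs(); print(o['eef_pos'],o['ft_force'])
snap('scene','scene6')
b=cv2.imread('pics/scene6.png')[190:340,230:450]
cv2.imwrite('pics/v6.png',cv2.resize(b,None,fx=3,fy=3))
E
```

```text
[0.54078014 0.05594717 0.04324023] [ 0.42582602 -0.41251464  1.12835465]
```

View pics/v6.png

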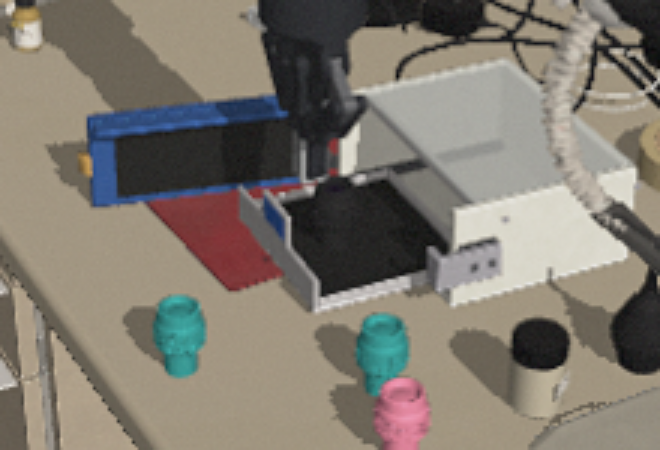

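```bash
python3 - <<'E'
from h import *
o=bot.get_obs()
def c(P): return ((px('scene',np.array(P))-[230,190])*3).round(0)
print('tcp',c(o['eef_pos']),c(o['eef_pos']+[0,0,.05]),'tabtop',c([.515,.058,.058]),'tab base',c([.515,.058,.0]),'tipnow',c([.54,.056,.042]))
print('table under tcp',c([.5408,.0559,0.012]))
C=cloud('scene',np.load('pics/scene6_scene.npy'))
for u,v in [(320,160),(300,160),(275,215),(275,195),(345,190),(320,130),(330,200)]: print(u,v,C[190+v//3,230+u//3].round(3))
E
```

```text
tcp [311. 211.] [312. 151.] tabtop [276. 202.] tab base [276. 269.] tipnow [308. 213.]
table under tcp [309. 248.]
320 160 [0.541 0.044 0.094]
300 160 [0.532 0.054 0.091]
275 215 [0.514 0.06  0.048]
275 195 [0.516 0.065 0.06 ]
345 190 [0.562 0.041 0.065]
320 130 [0.528 0.021 0.134]
330 200 [0.552 0.045 0.058]
```

```bash
python3 - <<'E'
from h import *
o=bot.get_obs(); print(o['clock'])
b=cv2.imread('pics/scene6.png')[225:275,305:365]
b=cv2.convertScaleAbs(cv2.resize(b,None,fx=12,fy=12,interpolation=cv2.INTER_NEAREST),alpha=2,beta=20)
cv2.imwrite('pics/v6b.png',b)
C=cloud('scene',np.load('pics/scene6_scene.npy'))
np.set_printoptions(precision=3,suppress=True,linewidth=200)
for v in range(236,268,2): print(v,[tuple((C[v,u]*1000).astype(int)) for u in range(322,350,4)])
E
```

```text
14.5
236 [(np.int64(568), np.int64(158), np.int64(44)), (np.int64(574), np.int64(150), np.int64(47)), (np.int64(530), np.int64(50), np.int64(110)), (np.int64(526), np.int64(26), np.int64(123)), (np.int64(537), np.int64(28), np.int64(119)), (np.int64(644), np.int64(196), np.int64(4)), (np.int64(618), np.int64(134), np.int64(43))]
238 [(np.int64(566), np.int64(155), np.int64(41)), (np.int64(575), np.int64(152), np.int64(40)), (np.int64(529), np.int64(49), np.int64(106)), (np.int64(534), np.int64(40), np.int64(109)), (np.int64(543), np.int64(40), np.int64(107)), (np.int64(638), np.int64(185), np.int64(6)), (np.int64(620), np.int64(136), np.int64(36))]
240 [(np.int64(566), np.int64(154), np.int64(36)), (np.int64(577), np.int64(155), np.int64(33)), (np.int64(530), np.int64(51), np.int64(100)), (np.int64(535), np.int64(42), np.int64(103)), (np.int64(544), np.int64(40), np.int64(102)), (np.int64(637), np.int64(184), np.int64(1)), (np.int64(621), np.int64(137), np.int64(30))]
242 [(np.int64(566), np.int64(155), np.int64(31)), (np.int64(576), np.int64(154), np.int64(28)), (np.int64(527), np.i
[... 3366 characters left out ...]
 np.int64(44)), (np.int64(563), np.int64(39), np.int64(41))]
264 [(np.int64(512), np.int64(52), np.int64(44)), (np.int64(511), np.int64(33), np.int64(56)), (np.int64(550), np.int64(86), np.int64(13)), (np.int64(558), np.int64(82), np.int64(13)), (np.int64(547), np.int64(46), np.int64(37)), (np.int64(553), np.int64(39), np.int64(39)), (np.int64(564), np.int64(40), np.int64(35))]
266 [(np.int64(511), np.int64(51), np.int64(40)), (np.int64(515), np.int64(40), np.int64(45)), (np.int64(547), np.int64(82), np.int64(11)), (np.int64(555), np.int64(76), np.int64(12)), (np.int64(552), np.int64(54), np.int64(26)), (np.int64(555), np.int64(42), np.int64(32)), (np.int64(569), np.int64(48), np.int64(24))]
```

View pics/v6b.png

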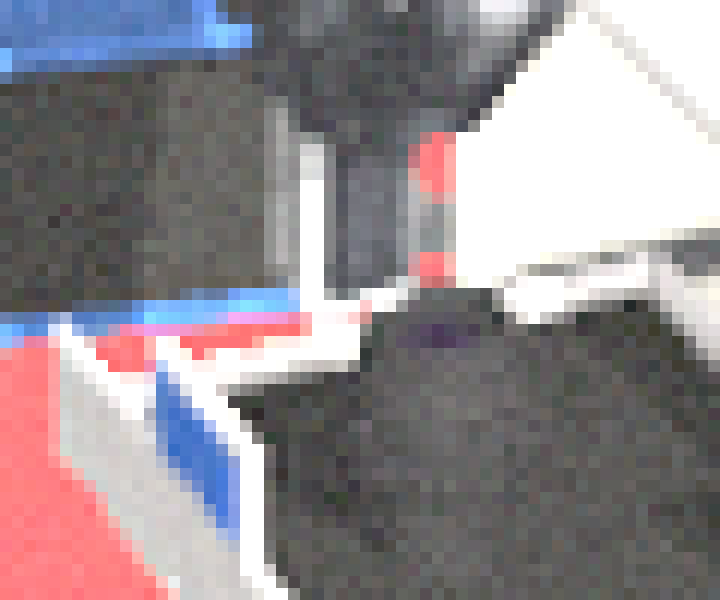

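The picture shows the fingers above the tab and the tray not moved. The real fingertips are at z ≈ 0.07 while the state reports 0.043. I'll back off the way I came and measure this offset.

move_arm(series=[[[-1,0,0.5,0,0,0,0],[-2.5,0.1,0,0,0,0,0],[-3,0.1,0,0,0,0,0],[-2,0.1,0,0,0,0,0],[0,0,0,0,0,0,0]]])

```text
clock: 15.0
eef_pos: [0.4525, 0.0584, 0.0485]
tool_rot: [0.037, 0.999, 0.003, -0.001]
ft_force: [-0.3, -0.8, -0.9]
grip_width: -0.0003
```

```bash
python3 - <<'E'
from h import *
o=bot.get_obs(); e=o['eef_pos'];print(e,o['tool_rot'],o['joint_pos'],o['clock'],bot.pinch_z)
snap('scene','scene7');snap('top','top7')
print(px('scene',e),px('scene',e+[0,0,.03]))
b=cv2.imread('pics/scene7.png')[195:295,260:380]
b=cv2.convertScaleAbs(cv2.resize(b,None,fx=6,fy=6,interpolation=cv2.INTER_NEAREST),alpha=1.8,beta=15)
for dz in (0,.01,.02,.03):
    q=(px('scene',e+[0,0,dz])-[260,195])*6; cv2.circle(b,tuple(int(x) for x in q),3,(0,255,0),-1)
cv2.imwrite('pics/v7.png',b)
E
```

```text
[0.45247154 0.05838118 0.04847638] [ 3.67682270e-02  9.99319794e-01  2.76848100e-03 -6.19122249e-04] [ 0.12417559  0.28719557 -0.36192976  0.9220059   0.00566384  0.19772797] 15.0 0.0187
[295.86842034 268.61699195] [295.48503042 256.59483179]
```

View pics/v7.png

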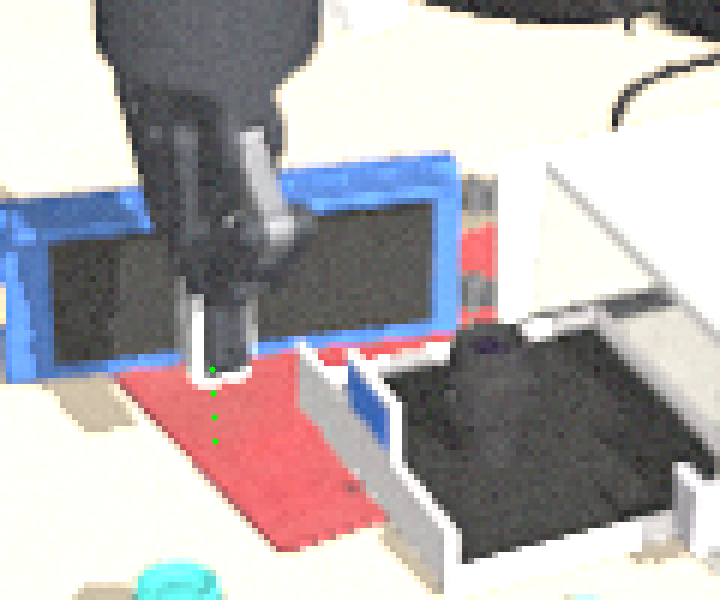

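Projecting the reported TCP into the picture puts it at crop (214,441), but the fingertips end at about (222,380). The fingers are therefore about 26 mm higher than reported. The eyepiece stands upright at (490,380) and the tray is unmoved. I'll lower by 3.6 cm and check before pushing.

move_arm(series=[[[0,0,-1.5,0,0,0,0],[0,0,-1.2,0,0,0,0],[0.5,0,-0.7,0,0,0,0],[0.5,0,0,0,0,0,0],[0,0,0,0,0,0,0]]])

```text
clock: 15.6
eef_pos: [0.4742, 0.059, 0.0164]
tool_rot: [0.037, 0.999, 0.004, 0.006]
ft_force: [0.3, -0.0, -0.3]
grip_width: 0.0002
```

```bash
python3 - <<'E'
from h import *
o=bot.get_obs(); e=o['eef_pos'];print(e,o['tool_rot'],o['ft_force'],o['clock'])
snap('scene','scene8')
b=cv2.imread('pics/scene8.png')[195:295,260:380]
b=cv2.convertScaleAbs(cv2.resize(b,None,fx=6,fy=6,interpolation=cv2.INTER_NEAREST),alpha=1.8,beta=15)
for dz in (0,.01,.02,.03):
    q=(px('scene',e+[0,0,dz])-[260,195])*6; cv2.circle(b,tuple(int(x) for x in q),3,(0,255,0),-1)
cv2.imwrite('pics/v8.png',b)
E
```

```text
[0.47422552 0.05896664 0.01635098] [0.03714034 0.99928333 0.0036579  0.0063272 ] [ 0.28969807 -0.0344897  -0.29433471] 15.6
```

View pics/v8.png

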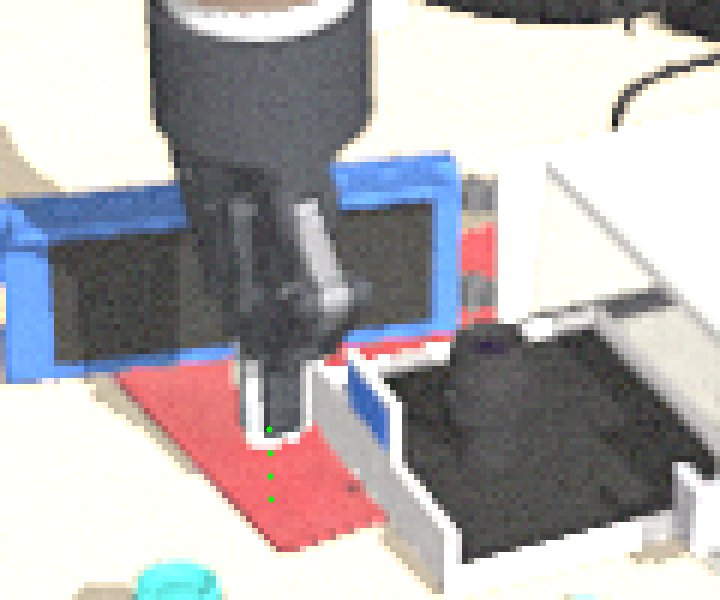

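The tip is now directly in front of the tab, at real z ≈ 0.042 (crop (275,440)). I'll start pushing slowly.

move_arm(series=[[[1,0,-0.3,0,0,0,0],[1,0,0,0,0,0,0],[0.5,0,0,0,0,0,0],[0.5,0,0,0,0,0,0],[0.6,0,0,0,0,0,0]]])

```text
clock: 16.15
eef_pos: [0.5123, 0.0585, 0.0138]
tool_rot: [0.037, 0.999, 0.003, 0.006]
ft_force: [-2.6, -1.0, 1.2]
grip_width: -0.0002
```

```bash
python3 - <<'E'
from h import *
o=bot.get_obs(); e=o['eef_pos'];print(e,o['tool_rot'],o['ft_force'],o['clock'])
snap('scene','scene9')
b=cv2.imread('pics/scene9.png')[195:295,260:380]
b=cv2.convertScaleAbs(cv2.resize(b,None,fx=6,fy=6,interpolation=cv2.INTER_NEAREST),alpha=1.8,beta=15)
cv2.imwrite('pics/v9.png',b)
E
```

```text
[0.51232742 0.05849077 0.01381874] [0.0372599  0.99928426 0.00319165 0.00569856] [-2.55106076 -0.95761827  1.1587445 ] 16.15
```

View pics/v9.png

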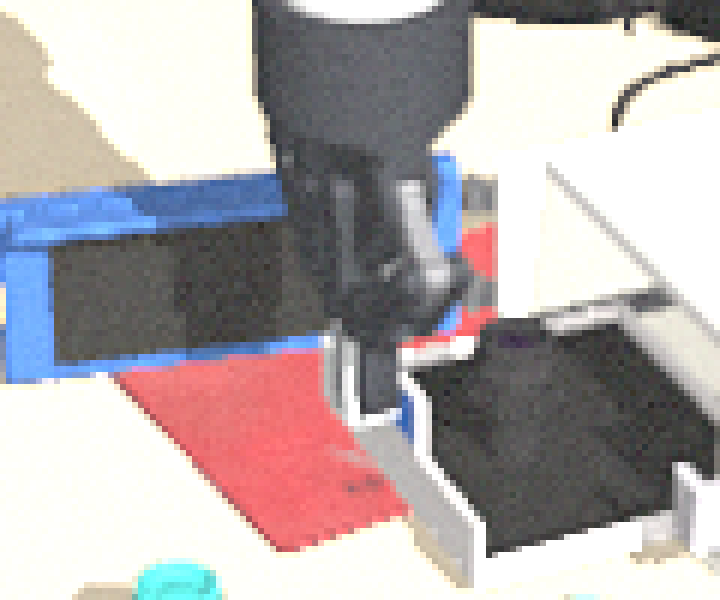

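The fingertips are pressing on the tab at about (390,410) and the tray is moving with about 2.6 N. I'll continue.

move_arm(series=[[[0.7,-0.05,0,0,0,0,0],[0.8,-0.05,0,0,0,0,0],[0.8,-0.1,0,0,0,0,0],[0.8,-0.1,0,0,0,0,0],[0.8,-0.1,0,0,0,0,0]]])

```text
clock: 16.7
eef_pos: [0.5542, 0.0556, 0.0137]
tool_rot: [0.037, 0.999, 0.005, 0.005]
ft_force: [-1.4, 1.2, 0.8]
grip_width: -0.0001
```

move_arm(series=[[[0.7,-0.05,0,0,0,0,0],[0.7,-0.05,0,0,0,0,0],[0.6,-0.05,0,0,0,0,0],[0.5,0,0,0,0,0,0],[0.3,0,0,0,0,0,0]]])

```text
clock: 17.2
eef_pos: [0.5859, 0.0532, 0.0136]
tool_rot: [0.037, 0.999, 0.004, 0.006]
ft_force: [-2.0, -1.0, 0.7]
grip_width: -0.0003
```

```bash
python3 - <<'E'
from h import *
o=bot.get_obs(); e=o['eef_pos'];print(e,o['tool_rot'],o['ft_force'],o['clock'])
snap('scene','scene10')
b=cv2.imread('pics/scene10.png')[195:295,260:380]
b=cv2.convertScaleAbs(cv2.resize(b,None,fx=6,fy=6,interpolation=cv2.INTER_NEAREST),alpha=1.8,beta=15)
cv2.imwrite('pics/v10.png',b)
E
```

```text
[0.58590414 0.05322062 0.01363016] [0.03702155 0.99929011 0.00397349 0.00573517] [-1.98308242 -1.03103173  0.73385456] 17.2
```

View pics/v10.png

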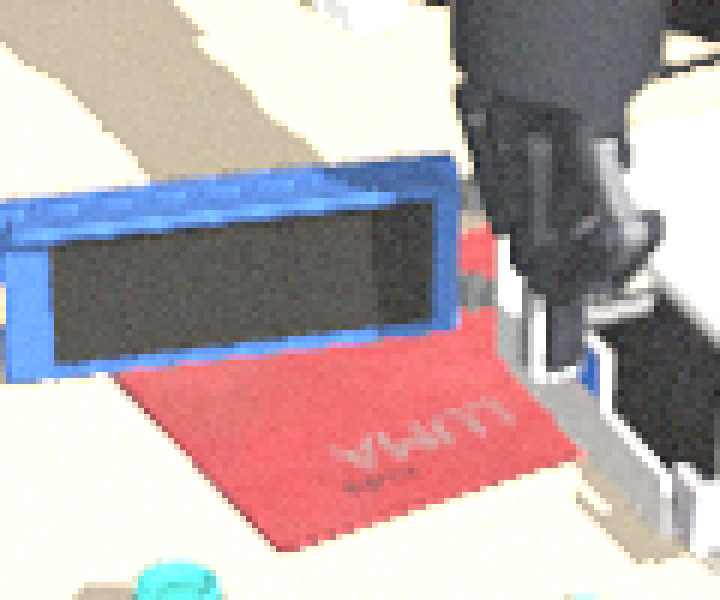

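move_arm(series=[[[0.4,0,0,0,0,0,0],[0.3,0,0,0,0,0,0],[0.3,0,0,0,0,0,0],[0.2,0,0,0,0,0,0],[0.2,0,0,0,0,0,0]]])

```text
clock: 17.75
eef_pos: [0.5978, 0.0525, 0.0134]
tool_rot: [0.037, 0.999, 0.003, 0.003]
ft_force: [-9.3, 0.2, 6.7]
grip_width: 0.0
```

move_arm(series=[[[0.2,0,0,0,0,0,0],[0.2,0,0,0,0,0,0],[0,0,0,0,0,0,0],[-0.5,0,0,0,0,0,0],[-1,0,0,0,0,0,0]]])

```text
clock: 18.25
eef_pos: [0.5846, 0.0529, 0.0139]
tool_rot: [0.037, 0.999, 0.004, 0.001]
ft_force: [0.1, -0.4, -0.5]
grip_width: -0.0
```

move_arm(series=[[[-3,0,0,0,0,0,0],[-4,0,1,0,0,0,0],[-4,0,3,0,0,0,0],[-2,0,4,0,0,0,0],[0,0,3,0,0,0,0]]])

```text
clock: 18.75
eef_pos: [0.4426, 0.0526, 0.121]
tool_rot: [0.037, 0.999, 0.003, -0.004]
ft_force: [1.1, 0.2, -0.6]
grip_width: -0.0002
```

```bash
python3 - <<'E'
from h import *
o=bot.get_obs(); e=o['eef_pos'];print(e,o['tool_rot'],o['ft_force'],o['joint_pos'],o['clock'])
snap('scene','scene11');snap('top','top11')
b=cv2.imread('pics/scene11.png')[190:315,260:460];a=cv2.imread('pics/top11.png')[150:275,270:470]
cv2.imwrite('pics/v11.png',cv2.convertScaleAbs(cv2.resize(np.vstack([a,b]),None,fx=2.4,fy=2.4,interpolation=cv2.INTER_CUBIC),alpha=1.5,beta=5))
E
```

```text
[0.44263503 0.05263876 0.12100021] [ 0.03690317  0.99930724  0.00330685 -0.00350054] [ 1.11372532  0.15369448 -0.56669419] [ 0.11268851  0.19389432 -0.27198624  1.11085307  0.00758327  0.18648995] 18.75
```

View pics/v11.png

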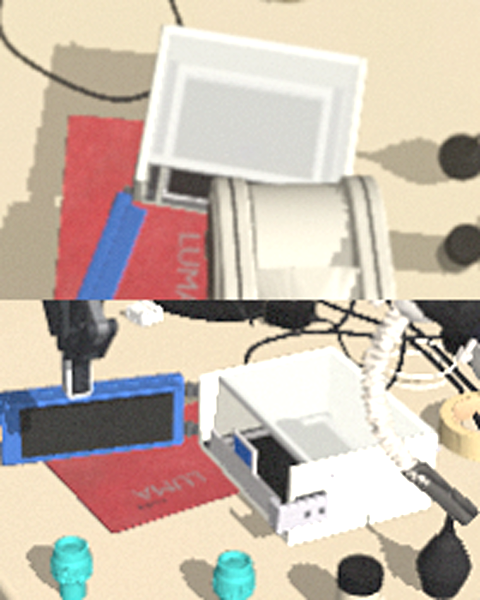

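```bash
python3 - <<'E'
from h import *
from fit import W
p=np.load('cab.npy')
b=cv2.imread('pics/scene11.png')[225:300,335:455]
b=cv2.convertScaleAbs(cv2.resize(b,None,fx=6,fy=6,interpolation=cv2.INTER_CUBIC),alpha=1.1,beta=0)
for l,c in [((-74,22,58),(0,255,0)),((-74,-22,58),(0,255,0)),((-29,0,63),(0,0,255)),((-29,0,12),(0,0,255)),((-29,17.5,50),(0,0,255)),((-29,-17.5,50),(0,0,255))]:
    q=(px('scene',W(p,l))-[335,225])*6; cv2.circle(b,tuple(int(x) for x in q),3,c,-1)
cv2.imwrite('pics/v11b.png',b)
E
```

```text
(no output)
```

View pics/v11b.png

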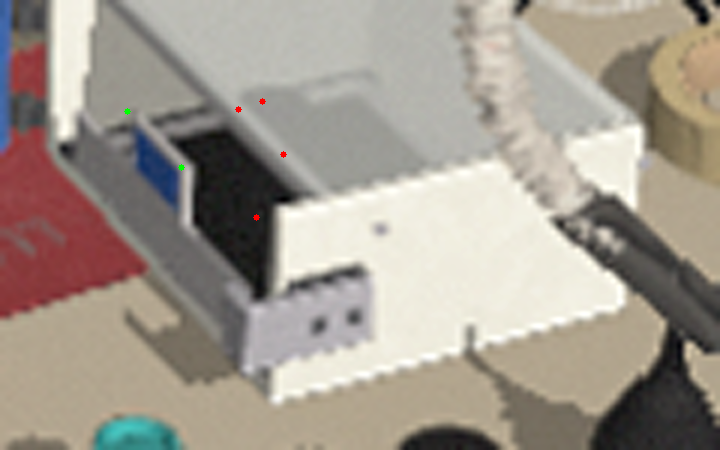

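```bash
python3 - <<'E'
from h import *
b=cv2.imread('pics/scene11.png')[230:285,345:425]
g=cv2.resize(b,None,fx=8,fy=8,interpolation=cv2.INTER_CUBIC).astype(float)
g1=np.clip((g-0)*5,0,255); 
g2=np.clip((g-130)*3,0,255)
t=cv2.imread('pics/top11.png')[150:240,320:430]; t=cv2.resize(t,None,fx=4,fy=4,interpolation=cv2.INTER_CUBIC).astype(float); 
cv2.imwrite('pics/e1.png',np.hstack([cv2.resize(g1,(400,275)),cv2.resize(g2,(400,275))]).astype(np.uint8))
cv2.imwrite('pics/e2.png',np.clip((t-120)*2.5,0,255).astype(np.uint8))
E
```

```text
(no output)
```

View pics/e1.png

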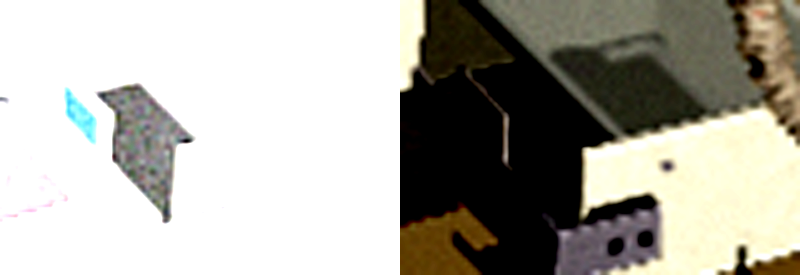

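View pics/e2.png

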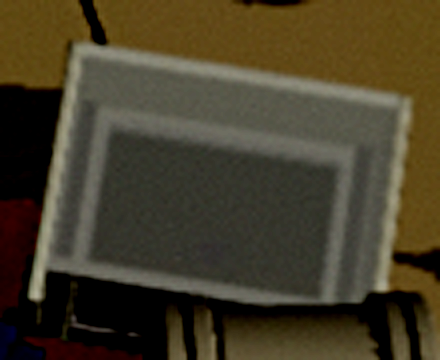

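The tray is fully home: its tab is at or just inside the predicted home position, and the push ended at the stop with 9 N. The eyepiece's dark silhouette shows under the roof at its expected upright position (e1 right, (570,55)). Next I'll plan the door sweep.

```bash
cat > door.py <<'E'
import numpy as np
p=np.load('cab.npy'); c,s=np.cos(p[2]),np.sin(p[2]); Rw=np.array([[c,-s],[s,c]]); O=p[:2]
h=O+Rw@[-.082,.1]
def tcp(a,clear=0,R=.14):
    l=np.array([-np.sin(a),-np.cos(a)]); n=np.array([-np.cos(a),np.sin(a)])
    return h+Rw@(R*l+n*(.007+.010*abs(np.cos(a))+.0145*abs(np.sin(a))+clear))
if __name__=='__main__':
    print('start',tcp(1.76,.03),tcp(1.76,.0))
    for a in [1.76,1.6,1.4,1.2,1,.8,.6,.4,.3,.2,.1,.05,0]: print(a,(tcp(a)*100).round(2))
E
python3 door.py
```

```text
start [0.48628039 0.23941947] [0.47838844 0.21047613]
1.76 [47.84 21.05]
1.6 [47.05 18.78]
1.4 [46.58 16.11]
1.2 [46.64 13.39]
1 [47.24 10.66]
0.8 [48.42  8.05]
0.6 [50.14  5.69]
0.4 [52.37  3.7 ]
0.3 [53.65  2.88]
0.2 [55.02  2.21]
0.1 [56.46  1.68]
0.05 [57.21  1.47]
0 [57.97  1.31]
```

move_arm(series=[[[0,2,0,0,0,0,0],[1,4,0,0,0,0,0],[1,4,0,0,0,0,0],[1,4,0,0,0,0,0],[0.5,2,0,0,0,0,0]]])

```text
clock: 19.35
eef_pos: [0.484, 0.216, 0.1238]
tool_rot: [0.041, 0.999, 0.005, 0.005]
ft_force: [-0.6, -0.5, 0.2]
grip_width: 0.0001
```

move_arm(series=[[[0.3,2.4,0,0,0,0,0],[0,0.3,-1,0,0,0,0],[0,0,-2.5,0,0,0,0],[0,0,-2,0,0,0,0],[0,0,-1,0,0,0,0]]])

```text
clock: 19.85
eef_pos: [0.487, 0.247, 0.0534]
tool_rot: [0.038, 0.999, 0.005, 0.007]
ft_force: [0.1, 0.3, -0.3]
grip_width: -0.0004
```

```bash
python3 - <<'E'
from h import *
o=bot.get_obs(); e=o['eef_pos'];print(e,o['tool_rot'],o['ft_force'],o['joint_pos'],o['clock'])
snap('scene','scene12');snap('top','top12')
b=cv2.imread('pics/scene12.png')[170:295,220:420];a=cv2.imread('pics/top12.png')[170:320,250:450]
cv2.imwrite('pics/v12.png',cv2.convertScaleAbs(cv2.resize(np.vstack([a,b]),None,fx=2.1,fy=2.1,interpolation=cv2.INTER_CUBIC),alpha=1.5,beta=5))
E
```

```text
[0.48703852 0.24702982 0.05341843] [0.03802608 0.99923841 0.0054177  0.00687533] [ 0.10665149  0.33940927 -0.27776468] [ 0.46767553  0.42437462 -0.13759799  0.99154496  0.00281777  0.54377329] 19.85
```

View pics/v12.png

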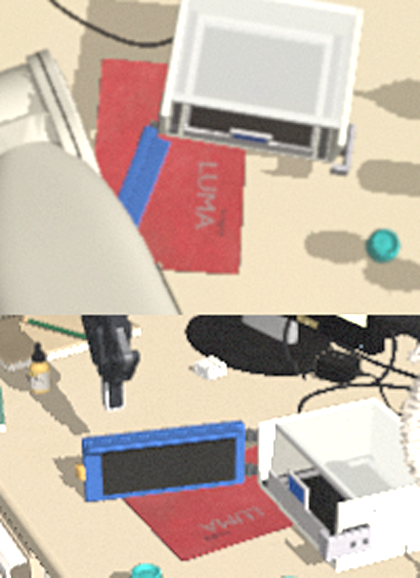

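The fingers are behind the outer face, and the top view shows the tray home at (260,135). I'll descend.

move_arm(series=[[[0,-0.2,-1.5,0,0,0,0],[0,0,-1.5,0,0,0,0],[0,0,-0.9,0,0,0,0],[0,0,0,0,0,0,0],[0,0,0,0,0,0,0]]])

```text
clock: 20.45
eef_pos: [0.4894, 0.2438, 0.0169]
tool_rot: [0.04, 0.999, 0.006, 0.009]
ft_force: [0.7, -0.1, -0.6]
grip_width: 0.0
```

move_arm(series=[[[-0.2,-1,0,0,0,0,0],[-0.3,-1.2,0,0,0,0,0],[-0.2,-0.8,0,0,0,0,0],[-0.2,-0.8,0,0,0,0,0],[-0.3,-1,0,0,0,0,0]]])

```text
clock: 20.95
eef_pos: [0.4787, 0.1935, 0.0198]
tool_rot: [0.039, 0.999, 0.008, 0.012]
ft_force: [-0.1, 1.4, -1.1]
grip_width: -0.0002
```

move_arm(series=[[[-0.5,-1,-0.3,-0.8,1.3,0,0],[-0.4,-1,0,0,0,0,0],[-0.2,-1.1,0,0,0,0,0],[-0.1,-1.1,0,0,0,0,0],[0,-1,0,0,0,0,0]]])

```text
clock: 21.45
eef_pos: [0.4656, 0.1369, 0.017]
tool_rot: [0.039, 0.999, -0.0, -0.0]
ft_force: [0.8, 0.5, -0.1]
grip_width: 0.0003
```

```bash
python3 - <<'E'
from h import *
o=bot.get_obs(); e=o['eef_pos'];print(e,o['tool_rot'],o['ft_force'],o['joint_pos'],o['clock'])
snap('scene','scene13');snap('top','top13')
b=cv2.imread('pics/scene13.png')[170:295,220:420];a=cv2.imread('pics/top13.png')[170:320,250:450]
cv2.imwrite('pics/v13.png',cv2.convertScaleAbs(cv2.resize(np.vstack([a,b]),None,fx=2.1,fy=2.1,interpolation=cv2.INTER_CUBIC),alpha=1.5,beta=5))
E
```

```text
[0.4655982  0.13686216 0.01700848] [ 3.92656152e-02  9.99228801e-01 -3.61892135e-05 -1.14089438e-04] [ 0.78452636  0.48748317 -0.10019173] [ 2.85893316e-01  3.77458711e-01 -3.26281599e-01  8.67295361e-01
  4.31050707e-06  3.64444740e-01] 21.45
```

View pics/v13.png

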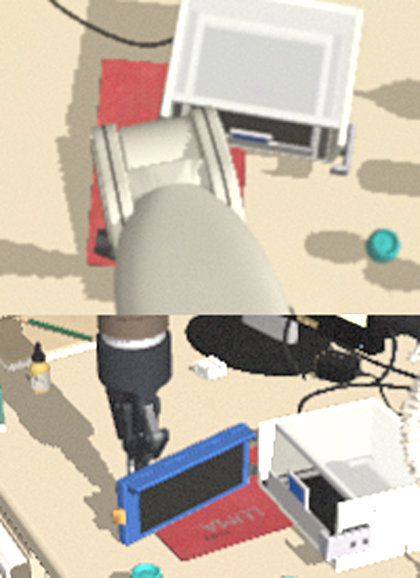

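The door follows the fingers and is now at about 1.2 rad. I'll continue along the arc.

move_arm(series=[[[0.1,-1,0,0,0,0,0],[0.2,-1.1,0,0,0,0,0],[0.3,-1.1,0,0,0,0,0],[0.4,-1,0,0,0,0,0],[0.5,-1,0,0,0,0,0]]])

```text
clock: 22.05
eef_pos: [0.4814, 0.0814, 0.017]
tool_rot: [0.039, 0.999, 0.0, -0.0]
ft_force: [0.4, 1.0, -0.7]
grip_width: -0.0
```

move_arm(series=[[[0.6,-0.9,0,0,0,0,0],[0.7,-0.9,0,0,0,0,0],[0.7,-0.9,0,0,0,0,0],[0.8,-0.8,0,0,0,0,0],[0.8,-0.6,0,0,0,0,0]]])

```text
clock: 22.55
eef_pos: [0.5203, 0.0356, 0.0167]
tool_rot: [0.04, 0.999, 0.0, -0.001]
ft_force: [-0.1, 0.4, -0.1]
grip_width: -0.0001
```

```bash
python3 - <<'E'
from h import *
o=bot.get_obs(); e=o['eef_pos'];print(e,o['tool_rot'],o['ft_force'],o['joint_pos'],o['clock'])
snap('scene','scene14')
b=cv2.imread('pics/scene14.png')[170:295,220:420]
cv2.imwrite('pics/v14.png',cv2.convertScaleAbs(cv2.resize(b,None,fx=3,fy=3,interpolation=cv2.INTER_CUBIC),alpha=1.5,beta=5))
E
```

```text
[0.52027285 0.03560261 0.01670908] [ 3.98275415e-02  9.99206320e-01  1.02146025e-04 -6.97741480e-04] [-0.10503392  0.37996595 -0.06204943] [ 6.80979806e-02  4.38378142e-01 -2.27657360e-01  9.06126180e-01
  3.53433753e-04  1.47773916e-01] 22.55
```

View pics/v14.png

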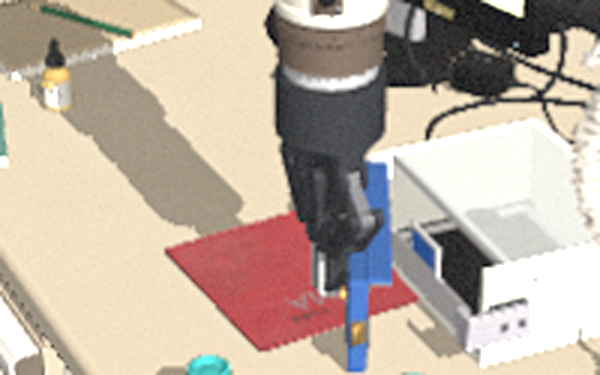

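The door is at about 0.4 rad. I'll slow down from here.

move_arm(series=[[[0.6,-0.4,0,0,0,0,0],[0.6,-0.3,0,0,0,0,0],[0.5,-0.3,0,0,0,0,0],[0.5,-0.2,0,0,0,0,0],[0.4,-0.2,0,0,0,0,0]]])

```text
clock: 23.1
eef_pos: [0.5496, 0.0199, 0.0164]
tool_rot: [0.04, 0.999, -0.0, -0.0]
ft_force: [-0.8, 0.4, -0.9]
grip_width: -0.0001
```

move_arm(series=[[[0.4,-0.1,0,0,0,0,0],[0.3,-0.1,0,0,0,0,0],[0.3,-0.1,0,0,0,0,0],[0.2,0,0,0,0,0,0],[0.2,0,0,0,0,0,0]]])

```text
clock: 23.6
eef_pos: [0.5647, 0.0166, 0.0163]
tool_rot: [0.04, 0.999, -0.001, -0.001]
ft_force: [-0.3, -0.6, 1.7]
grip_width: -0.0002
```

```bash
python3 - <<'E'
from h import *
o=bot.get_obs(); e=o['eef_pos'];print(e,o['tool_rot'],o['ft_force'],o['joint_pos'],o['clock'])
snap('scene','scene15')
b=cv2.imread('pics/scene15.png')[170:295,220:420]
cv2.imwrite('pics/v15.png',cv2.convertScaleAbs(cv2.resize(b,None,fx=3,fy=3,interpolation=cv2.INTER_CUBIC),alpha=1.5,beta=5))
E
```

```text
[0.56469215 0.01656565 0.0163149 ] [ 3.97614485e-02  9.99208747e-01 -6.31064448e-04 -7.13757697e-04] [-0.30166225 -0.59830668  1.70327658] [ 0.03001223  0.51139585 -0.10418009  0.95673244 -0.00115952  0.10955701] 23.6
```

View pics/v15.png

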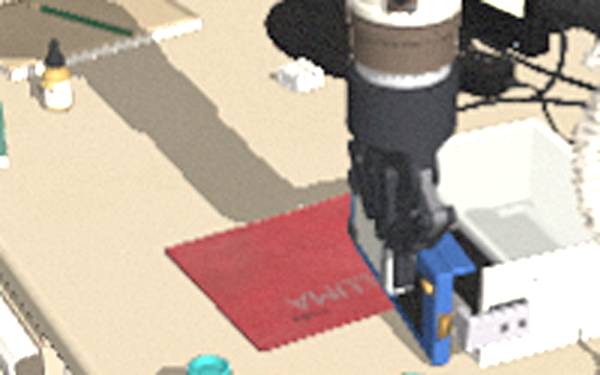

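The door is at about 0.1 rad, just short of the keeper. I'll press slowly.

move_arm(series=[[[0.15,0,0,0,0,0,0],[0.15,0,0,0,0,0,0],[0.15,0,0,0,0,0,0],[0.15,0,0,0,0,0,0],[0.15,0,0,0,0,0,0]]])

```text
clock: 24.15
eef_pos: [0.5691, 0.0165, 0.0161]
tool_rot: [0.04, 0.999, -0.001, -0.004]
ft_force: [-5.5, 0.2, 4.8]
grip_width: 0.0003
```

move_arm(series=[[[0.2,0,0,0,0,0,0],[0.2,0,0,0,0,0,0],[0.2,0,0,0,0,0,0],[0.2,0,0,0,0,0,0],[0.2,0,0,0,0,0,0]]])

```text
clock: 24.65
eef_pos: [0.568, 0.0165, 0.0163]
tool_rot: [0.04, 0.999, -0.001, -0.014]
ft_force: [-6.4, 0.6, 5.2]
grip_width: -0.0002
```

move_arm(series=[[[0.3,0,0,0,-0.8,0,0],[0.3,0,0,0,-0.8,0,0],[0.3,0,0,0,-0.5,0,0],[0.35,0,0,0,-0.5,0,0],[0.35,0,0,0,-0.5,0,0]]])

```text
clock: 25.15
eef_pos: [0.5707, 0.0163, 0.0158]
tool_rot: [0.04, 0.999, -0.001, 0.001]
ft_force: [-8.8, 0.5, 6.2]
grip_width: 0.0001
```

move_arm(series=[[[0.4,0,0,0,-0.5,0,0],[0.4,0,0,0,-0.5,0,0],[0.4,0,0,0,-0.5,0,0],[0.4,0,0,0,-0.5,0,0],[0.3,0,0,0,-0.3,0,0]]])

```text
clock: 25.65
eef_pos: [0.5723, 0.016, 0.0146]
tool_rot: [0.04, 0.999, -0.001, 0.006]
ft_force: [-6.7, -0.6, 5.3]
grip_width: 0.0001
```

move_arm(series=[[[0.45,0,0,0,0,0,0],[0.45,0,0,0,0,0,0],[0.45,0,0,0,-0.3,0,0],[0.45,0,0,0,-0.3,0,0],[0.45,0,0,0,-0.3,0,0]]])

```text
clock: 26.15
eef_pos: [0.5734, 0.0155, 0.0134]
tool_rot: [0.04, 0.999, -0.002, -0.006]
ft_force: [-10.8, -0.7, 8.3]
grip_width: 0.0
```

```bash
python3 - <<'E'
from h import *
o=bot.get_obs(); e=o['eef_pos'];print(e,o['tool_rot'],o['ft_force'],o['joint_pos'],o['clock'])
snap('scene','scene16')
b=cv2.imread('pics/scene16.png')[210:295,320:440]
cv2.imwrite('pics/v16.png',cv2.convertScaleAbs(cv2.resize(b,None,fx=6,fy=6,interpolation=cv2.INTER_CUBIC),alpha=1.5,beta=5))
E
```

```text
[0.57344667 0.01553281 0.0133516 ] [ 0.04032038  0.99916886 -0.00223782 -0.00555465] [-10.84056941  -0.72779884   8.32757117] [ 0.02922814  0.53675977 -0.06876939  0.97666079 -0.00369261  0.10991325] 26.15
```

View pics/v16.png

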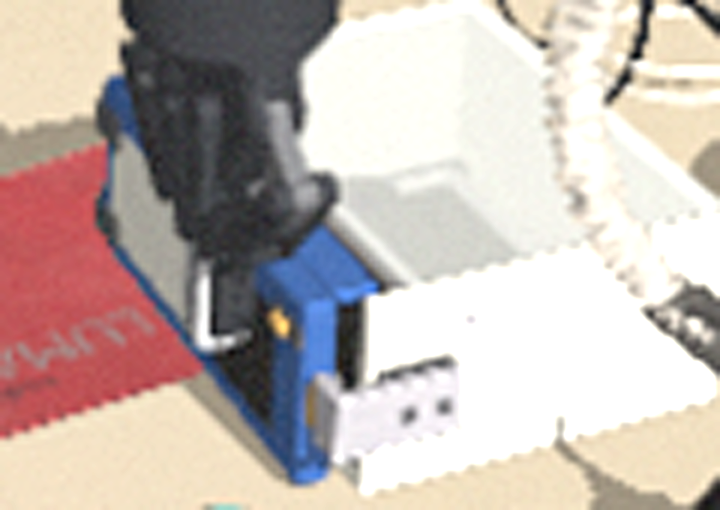

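The bolt (brass, (315,405)) is riding on the keeper and a gap remains. I'll press a little harder, still slowly.

move_arm(series=[[[0.5,0,0.1,0,-0.5,0,0],[0.55,0,0.1,0,-0.5,0,0],[0.55,0,0.1,0,-0.5,0,0],[0.55,0,0.1,0,-0.5,0,0],[0.55,0,0.1,0,-0.5,0,0]]])

```text
clock: 26.7
eef_pos: [0.5794, 0.0152, 0.0139]
tool_rot: [0.04, 0.999, -0.002, -0.004]
ft_force: [-14.2, -0.0, 7.0]
grip_width: 0.0001
```

```bash
python3 - <<'E'
from h import *
o=bot.get_obs(); print(o['eef_pos'],o['ft_force'],o['clock'])
snap('scene','scene17')
b=cv2.imread('pics/scene17.png')[210:295,320:440]
cv2.imwrite('pics/v17.png',cv2.convertScaleAbs(cv2.resize(b,None,fx=6,fy=6,interpolation=cv2.INTER_CUBIC),alpha=1.5,beta=5))
E
```

```text
[0.57941397 0.01520458 0.01392549] [-14.20897919  -0.03963365   6.99016768] 26.7
```

View pics/v17.png

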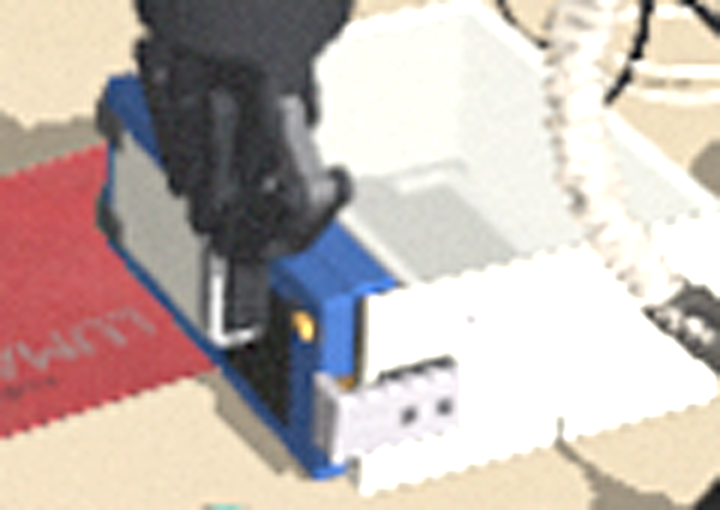

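The bolt now shows behind the keeper at (345,383). I'll press once more to be sure, then ease off.

move_arm(series=[[[0.55,0,0.1,0,-0.4,0,0],[0.55,0,0.1,0,-0.4,0,0],[0.5,0,0.1,0,0,0,0],[0.2,0,0,0,0,0,0],[0,0,0,0,0,0,0]]])

```text
clock: 27.25
eef_pos: [0.5776, 0.0153, 0.014]
tool_rot: [0.04, 0.999, -0.003, -0.015]
ft_force: [-1.0, -1.2, -0.3]
grip_width: 0.0002
```

move_arm(series=[[[-0.3,0,0,0,0,0,0],[-0.8,0,0,0,0,0,0],[-2,0,0,0,0,0,0],[-3,0,0,0,0,0,0],[-3,0,1,0,0,0,0]]])

```text
clock: 27.75
eef_pos: [0.4914, 0.0158, 0.0242]
tool_rot: [0.04, 0.999, -0.002, -0.009]
ft_force: [-0.1, -1.0, -0.1]
grip_width: -0.0
```

move_arm(series=[[[-4,0,2,0,0,0,0],[-4,0,3,0,0,0,0],[-3,0,3,0,0,0,0],[-1,0,2,0,0,0,0],[0,0,0,0,0,0,0]]])

```text
clock: 28.25
eef_pos: [0.3633, 0.016, 0.1272]
tool_rot: [0.04, 0.999, -0.002, -0.007]
ft_force: [0.6, 1.3, -0.7]
grip_width: 0.0001
```

```bash
python3 - <<'E'
from h import *
o=bot.get_obs(); print(o['eef_pos'],o['ft_force'],o['clock'])
snap('scene','scene18');snap('top','top18')
b=cv2.imread('pics/scene18.png')[210:310,320:440];a=cv2.imread('pics/top18.png')[150:250,310:430]
cv2.imwrite('pics/v18.png',cv2.convertScaleAbs(cv2.resize(np.hstack([a,b]),None,fx=3.3,fy=3.3,interpolation=cv2.INTER_CUBIC),alpha=1.3,beta=5))
E
```

```text
[0.36333723 0.01602182 0.12716819] [ 0.57795199  1.32146564 -0.70531135] 28.25
```

View pics/v18.png

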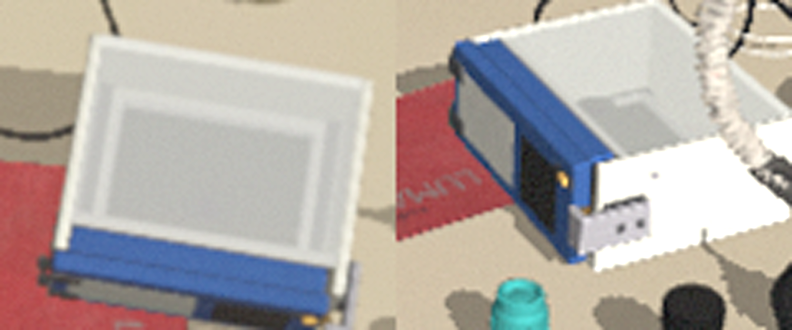

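View pics/scene18.png

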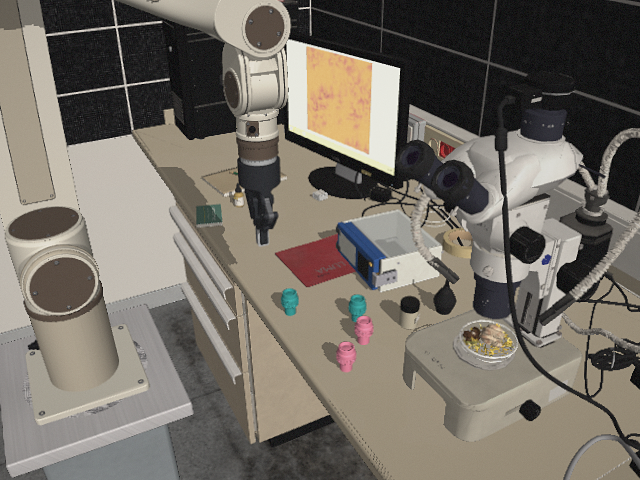

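```bash
python3 - <<'E'
from h import *
from fit import W
p=np.load('cab.npy'); out=[]
def door(r,n,z,a): # n outward
    return W(p,(-82-1000*0-r*np.sin(a)-n*np.cos(a),100-r*np.cos(a)+n*np.sin(a),z))
for cam,(x0,y0,w_,h_) in dict(scene=(325,205,70,95),top=(315,205,110,50)).items():
    im=cv2.imread(f'pics/{cam}18.png')[y0:y0+h_,x0:x0+w_]; f=6 if cam=='scene' else 7
    b=cv2.resize(im,None,fx=f,fy=f,interpolation=cv2.INTER_CUBIC)
    for a,c in [(0,(0,255,0)),(.075,(0,0,255))]:
        for r,n,z in [(6,7,80),(186,7,80),(186,7,3),(6,7,3)]:
            q=(px(cam,door(r,n,z,a))-[x0,y0]+.5)*f; cv2.circle(b,tuple(int(t) for t in q),3,c,-1)
    cv2.imwrite(f'pics/v18{cam}.png',b)
# plane fit to blue/pad door face and to cabinet front edge in top/scene clouds
for cam in('top','scene'):
    I=cv2.imread(f'pics/{cam}18.png').astype(int); C=cloud(cam,np.load(f'pics/{cam}18_{cam}.npy'))
    m=(I[...,0]>I[...,2]*1.6)&(I[...,0]>60)&(abs(C[...,0]-.6)<.08)&(abs(C[...,1]-.06)<.13)
    P=C[m]; t=P[P[:,2]>.074]
    e=[]
    for y in np.arange(-.02,.13,.005):
        s=t[abs(t[:,1]-y)<.004]
        if len(s)>3: e.append((y,np.percentile(s[:,0],10),np.median(s[:,0])))
    e=np.array(e); k=np.polyfit(e[:,0],e[:,1],1); k2=np.polyfit(e[:,0],e[:,2],1); print(cam,len(t),'slope dx/dy',k,k2,'cab yaw slope',-np.tan(p[2]))
# diffs of bystanders
I0=cv2.imread('pics/scene0.png').astype(int);I1=cv2.imread('pics/scene18.png').astype(int)
for nm,(x,y) in dict(turq1=(290,301),turq2=(358,307),pink1=(364,329),pink2=(346,356),can=(409,312),blow=(444,297)).items():
    print(nm,abs(I0[y-12:y+12,x-10:x+10]-I1[y-12:y+12,x-10:x+10]).mean().round(1))
E
```

```text
top 1097 slope dx/dy [0.0776264  0.59111608] [0.08477242 0.60277125] cab yaw slope 0.07714656298424791
scene 601 slope dx/dy [0.07624247 0.59098672] [0.07401189 0.60137257] cab yaw slope 0.07714656298424791
turq1 1.7
turq2 1.6
pink1 1.6
pink2 1.5
can 2.5
blow 2.9
```

View pics/v18scene.png

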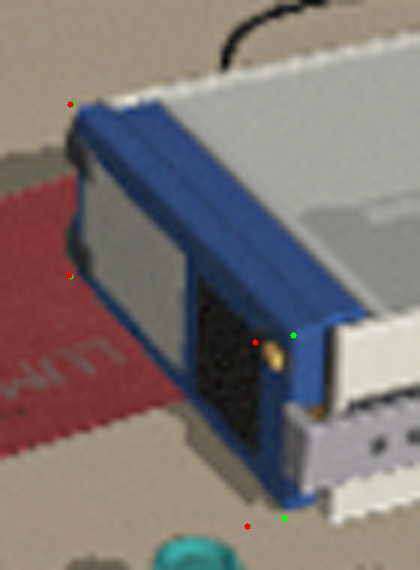

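View pics/v18top.png

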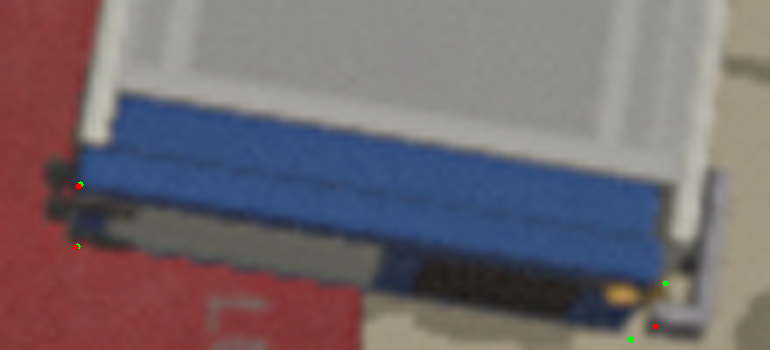

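The door slope matches the cabinet yaw in both views (green = 0 rad), so it is shut, and the bystanders have not moved. One last look at the eyepiece through the roof.

```bash
python3 - <<'E'
from h import *
from fit import W
p=np.load('cab.npy')
out=[]
for cam,(x0,y0,w_,h_),lo,k in [('scene',(355,215,75,55),110,3),('top',(325,165,100,62),130,4)]:
    b=cv2.imread(f'pics/{cam}18.png')[y0:y0+h_,x0:x0+w_]
    b=cv2.GaussianBlur(b,(3,3),0.7)
    g=np.clip((cv2.resize(b,None,fx=390/w_,fy=390/w_,interpolation=cv2.INTER_CUBIC).astype(float)-lo)*k,0,255).astype(np.uint8)
    for z in(12,63):
        q=(px(cam,W(p,(-29,0,z)))-[x0,y0]+.5)*390/w_; cv2.circle(g,tuple(int(t) for t in q),2,(0,255,0),-1)
    out.append(cv2.copyMakeBorder(g,0,300-g.shape[0],0,0,cv2.BORDER_CONSTANT))
cv2.imwrite('pics/e3.png',np.hstack(out))
E
```

```text
(no output)
```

View pics/e3.png

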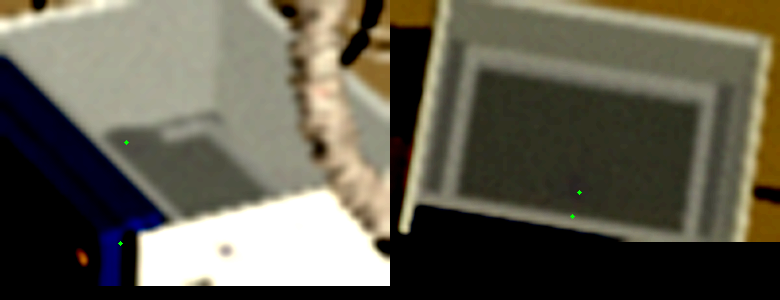

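Through the roof the eyepiece hides the left part of the tray's rear rim, with its top at about (130,132). That matches an upright barrel on the tray. Handing in.

```bash
python3 -c "
from workcell import bot
print(bot.get_obs()['clock']); bot.job_done()"
```

```text
28.35
the job is handed in; nothing more can be done
```

The eyepiece is in the cabinet, the tray is fully home, and the blue door is shut and latched; I handed the job in at about 28 s of the 67 s allowed. In order, I stood the black eyepiece on the tray, slid the tray in to its stop (about 9 N), swung the door round slowly, and pressed it over the keeper (about 14 N at the end).

**Last checks:**
- **Door:** its line matches the cabinet's in both cameras, so it reads as 0 rad. The brass bolt shows behind the keeper, and the door stayed shut after I backed away.
- **Tray:** before the door closed, its tab was at or just inside its predicted home position.
- **Bystanders:** the canister, lens blower and all four look-alikes are unchanged in the scene picture. I did not compare the oil bottle that way, but the arm never went near it.
- **Eyepiece:** I could only see it indirectly. Its dark outline through the roof fits an upright barrel, but black on a black tray is a weak check.

**What disagreed or went wrong:**
- **Fingertip height:** the cameras showed the fingertips about 26 mm higher than the robot reported. This means the grip was near the top of the barrel, and my first push at the tray passed over the tab without touching anything. I corrected the height from the pictures and pushed again.
- **Last joint:** it reached its range limit while carrying the eyepiece, so I turned the tool half a turn above the tray.

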